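# Pack the desk caddy and click it into its dock

## Task

Tidy the desk for the evening: push the black notebook out of the lane in front of the dock and leave it centred and square on the blue writing pad, and put whatever small things lie in the arc between caddy and dock (clip tin, earbud case, memory sticks, eraser; not those far back beside the speaker and stapler) into the bays of the white caddy. Then, with everything in it, lift the caddy by its handle, carry it level through the air to the front of the dock, set it down there and slide it in under the rails until it is fully home and both spring catches have clicked into its notches. Never tip the caddy, and leave the calculator, the tape roll and everything else on the desk where they are.

Things in the scene. Friction and masses are not known exactly. Their poses are not given: they have to be found in the camera images.
- caddy: White open desk caddy, 140 mm (its x) by 192 mm (its y, over flanges), 0.25 to 0.42 kg empty; origin: centre of its underside. Outer walls 4 mm and a centre web 6 mm thick (along x at y = 0) rise to 34 mm. Grey side flanges, z 2 to 7 mm, from y = 85 to 96 mm each side, with a 14 mm long catch notch centred at x = +20 mm. Leading end (chamfered flange noses) is +x.
- caddy_handle (a point): Centre of the caddy's grey grip bar: it lies along the caddy's x, 112 mm long, 16 mm wide (y), 16 mm high, 80 mm above the underside (top at 88 mm, the caddy's highest point); posts at x = +-46 mm, free between them under the bar down to the web at 34 mm. Axes as the caddy's.
- caddy_bay_left (a point): Centre of the floor of the caddy's +y bay, 42 mm from the caddy's middle and 7 mm above its underside. Inside 132 mm (x) by 78 mm (y), walls 27 mm above this floor. Axes as the caddy's.
- caddy_bay_right (a point): The same for the caddy's -y bay.
- dock: Docking rail fixed to the desk on the right: two aluminium rails along its x, joined at the far (+x) end by a black back stop 22 mm high (face at x = +71.5 mm, 1.5 mm past home; a 30 mm high power head behind). Its origin and axes are those of the caddy when fully home: the caddy slides along the dock's +x, flat on the desk, +x end leading, and must be slid in from the front, not lowered in.
- dock_mouth (a point): Middle of the dock's mouth on the desk, 73 mm before the dock's origin; axes as the dock's. The mouth is 222 mm wide and narrows to 196 mm (rail inner faces, y = +-98 mm) within 38 mm. From 51 mm past this point lips, underside 10.5 mm and top 14.5 mm above the desk, reach in to |y| = 91 mm over the caddy's flanges. The caddy is set down on the desk before the mouth (-x side).
- catch_left (a joint): Spring ball catch in the dock's +y rail at x = +20 mm: m pressed into the rail. 0 = ball fully out, as it is before docking and again when it has sprung into the caddy's notch; about 0.003 while the flange rides over it. Pushing the caddy past both balls takes under about 20 N in all, its friction on the desk included.
- catch_right (a joint): The same in the -y rail.
- notebook: Closed black notebook, 210 mm (its x) by 153 mm (its y) and 12 to 16 mm thick (solid 12 mm, x +-104 mm, y -75..71 mm), about 0.2 to 0.33 kg, lying flat; origin at the middle of its underside. At the start it lies in the lane before the dock.
- writing_pad: Thin blue felt writing pad with a darker edge, inlaid flat on the desk (under 1 mm, things slide freely over its edge): 185 mm (its x) by 245 mm (its y), origin at its centre. The notebook belongs on it, middle on middle, its 210 mm side along the pad's 245 mm side, either way round.
- clip_tin: Round tin with green lid, 69 mm across and 27 mm high. Its origin is the centre of its underside. It may be absent. 
- earbud_case: White earbud charging case with fully rounded edges, 46 mm (its x) by 60 mm (its y), 24 mm high. Its origin is the centre of its underside. It may be absent. 
- memory_stick_1: Blue memory stick, 18 mm (its x) by 54 mm (its y), 8 mm high. Its origin is the centre of its underside. It may be absent. 
- memory_stick_2: A second, identical blue memory stick. Its origin is the centre of its underside. It may be absent. 
- eraser: Eraser in a blue sleeve, 20 mm (its x) by 46 mm (its y), 13 mm high. Its origin is the centre of its underside. It may be absent. 
- calculator: Calculator, 122 x 74 x 13 mm, lying between the robot and the caddy; not part of the job.
- tape_roll: Roll of brown tape, 93 mm across, 48 mm high, standing on its flat side behind the small things on the left; not part of the job.

How it is judged:
By the outcome, as a careful person would: the job done as asked, in the order asked, and still so for the second after the job is handed in, with the robot touching nothing.
Of clip_tin, earbud_case, memory_stick_1, memory_stick_2, eraser only 2 to 4 are there at a start; the rules pass over those that are not, and their reading is None.
At some moment in a run one of clip_tin, earbud_case, memory_stick_1, memory_stick_2, eraser, notebook may be knocked a few centimetres aside while the robot is not near it.
Once in a run the grip may slacken for a moment while it holds something.
It also fails if it takes over 210 s, if anything falls off the work surface, if the arm or the gripper's body presses on something with over 40 N, if the wrist force passes 120 N, or if a joint passes its speed limit or range.

## Robot

A 6-joint arm with a two-finger parallel gripper is mounted at the origin on the work surface; the furniture and walls round the work are solid. World frame = base frame: x ahead of the robot, y to its left, z up, the work surface at z = 0. Lengths are in m, angles in rad, forces in N, time in s.
With the tool pointing down it reaches from about 0.375 to 0.975 m from the base axis. Payload 3.8 kg.
Tool frame: the origin (TCP) lies at the very end of the fingers, on their centre line; the grasp point (between the pads) lies 19 mm behind it (bot.pinch_z is the distance from the TCP to the grasp point, in m); x points along the fingers, y is the direction in which the jaws open and shut, and the axes are right-handed (so a half turn about x gives the same grasp; the last joint's range is limited). The gripper opens to 85 mm and grips with 20 to 120 N. Pads are 22 mm wide; open, the fingers measure 114 mm over their backs; the gripper's body (76 mm by 85 mm) begins 54 mm behind the grasp point. The pads swing forward as they close: fully open they stand 13 mm farther back than shut.
Start: joints at [-0.037, 0.264, 1.604, -0, 1.274, -0.037], TCP at [0.675, -0, 0.231] pointing down, gripper open.
Joint ranges: [-2.63, 2.63], [-0.94, 2.18], [0.31, 2.57], [-1.31, 4.45], [0, 2.66], [-2.55, 2.55]. Speed limits (rad/s): [2.57, 2.57, 3.14, 3.14, 3.14, 3.14].

## Interface

Orientations are given as a rotation vector (axis times angle).
In Python, from workcell import monitor, imaging, finish_job, bot gives the robot as it stands.
- The arm moves only by the tool jog_arm, never from a script. Its argument "rows" is a list of rows, each a list of 7 numbers: the shift along the tool's x, y, z in m, then the turn, a rotation vector about the tool's x, y, z in rad, then the opening in per cent of the stroke, from 0 (shut) to 100 (fully open). A call has 1 to 20 rows; each row is the pose to reach, as a shift and turn from the pose measured when the call began, along the tool's axes at that moment; what a row does not reach only later rows make up. A row lasts 1/10 s, in which the tool goes at most 50 mm and 8.59 degrees, less where a joint would pass 70% of its speed; a pose out of reach is approached as far as the arm can. A call with a gripper value outside its range is refused whole. The fingers move at their own pace and stop on an object; "force" is the grip in N (left out, the last holds). Time passes only in rows, so rows that repeat a pose let the fingers close. It gives the time, the measured TCP pose, the force and the opening at its end, in the units of the state.
- monitor.read_state(): the state, without advancing time (a new reading comes with each control period).
- imaging.read_camera(name): name is "scene" or "side" or "wrist"; returns the picture (480x640x3 uint8, blue, green, red); there is no depth.
- imaging.camera_params(name): a dict with "fx", "fy", "cx", "cy" (pixels), "k1" (the pictures are not rectified: a ray, as slopes to the right and down, at radius r is drawn at 1 + k1 r^2 times it, then the intrinsics apply), "T" (4x4, takes a point from camera to world coordinates); the wrist camera has in their place "T_tool_cam" (4x4, takes a point from camera to tool coordinates, whose origin is the TCP and whose axes are the tool frame's). Camera axes: x right, y down, z forward; pixel columns grow to the right and rows downward; lengths in m; the calibration is good to about 2 mm. A picture is of the moment at which its call begins: read the wrist's pose just before it. camera_params takes no time and is no camera call.
- finish_job(): hands the job in, once; it reports no verdict.
The state is a dict: "time": time; "q": joint angles; "joint_vel": joint speeds; "joint_torque": joint torques, N m; "tool_pos": TCP position; "tcp_rot": TCP orientation; "wrist_force": force on the tool from outside, world axes, zero at the start; "torque": the same for the moment, N m; "width": opening from 0.0 (shut) to 1.0 (fully open).
Only numpy, scipy, OpenCV 4.12 (cv2) and the standard library are available. Lean on these libraries where they do the work, as an engineer would, in place of code of your own. Each camera call takes 0.05 s, during which the arm holds its last target. There are 200 camera calls.

## Working session

There is one attempt and no reset: what is moved stays moved. The work goes in short steps, Python scripts to look and compute and a tool call to move; the robot and the scene stay as the last step left them, time stands still between calls to the robot, and variables do not carry over. Pictures are saved under pics/ and viewed, about 12 in all and at most 16, crops included, and the job is handed in when it is done.

Besides the shell and the picture viewer there is one more tool, called after "Emit:" by a JSON object that holds its "fn" and its "kwargs". jog_arm: Moves the arm, as the interface text tells. Its arguments: {"type":"object","properties":{"rows":{"type":"array","items":{"type":"array","items":{"type":"number"}}},"force":{"type":"number"}},"required":["rows"]}

```bash
ls; mkdir -p pics
python3 - <<'E'
from workcell import monitor, imaging, bot
import cv2, numpy as np
print(monitor.read_state()); print([a for a in dir(bot) if a[0]!='_'])
for n in("scene","side","wrist"):
    im=imaging.read_camera(n); cv2.imwrite(f"pics/a_{n}.png",im)
    p=imaging.camera_params(n); print(n,{k:np.round(v,4).tolist() for k,v in p.items()})
E
```

```text
pics
{'time': 0.0, 'q': array([-3.69058657e-02,  2.64760511e-01,  1.60540735e+00, -2.46014217e-05,
        1.27367073e+00, -3.68851379e-02]), 'joint_vel': array([-1.91129695e-03, -3.55371330e-04, -4.55916265e-04,  1.65594314e-04,
        5.23546949e-05,  1.19266941e-04]), 'joint_torque': array([ 6.10465631e-04, -5.15121067e+01, -3.67308676e+01, -4.07824507e-05,
        1.31324201e-02,  1.46811578e-05]), 'tool_pos': array([6.74261595e-01, 1.32705876e-05, 2.29939042e-01]), 'tcp_rot': array([ 1.20819082,  1.21089017, -1.21083472]), 'wrist_force': array([-0.93960602, -0.21616574,  0.05320785]), 'torque': array([ 0.01385545,  0.01202834, -0.04761099]), 'width': 1.00069350688986}
['MotionError', 'pinch_z']
scene {'fx': 613.84, 'fy': 613.84, 'cx': 316.0371, 'cy': 242.8431, 'k1': -0.2137, 'T': [[0.4442, -0.5725, 0.6891, -0.4785], [-0.8959, -0.2801, 0.3448, -0.4946], [-0.0044, -0.7705, -0.6374, 0.9836], [0.0, 0.0, 0.0, 1.0]]}
side {'fx': 484.0013, 'fy': 484.0013, 'cx': 316.6339, 'cy': 223.3323, 'k1': -0.0837, 'T': [[-0.9994, -0.0277, 0.0227, 0.5029], [-0.0339, 0.5244, -0.8508, 1.1038], [0.0116, -0.851, -0.525, 0.741], [0.0, 0.0, 0.0, 1.0]]}
wrist {'fx': 399.7438, 'fy': 399.7438, 'cx': 319.7149, 'cy': 236.1361, 'k1': -0.0068, 'T_tool_cam': [[-0.0, -0.3148, 0.9491, -0.1423], [1.0, 0.0009, 0.0003, -0.0006], [-0.0009, 0.9491, 0.3148, -0.0814], [0.0, 0.0, 0.0, 1.0]]}
```

View pics/a_scene.png

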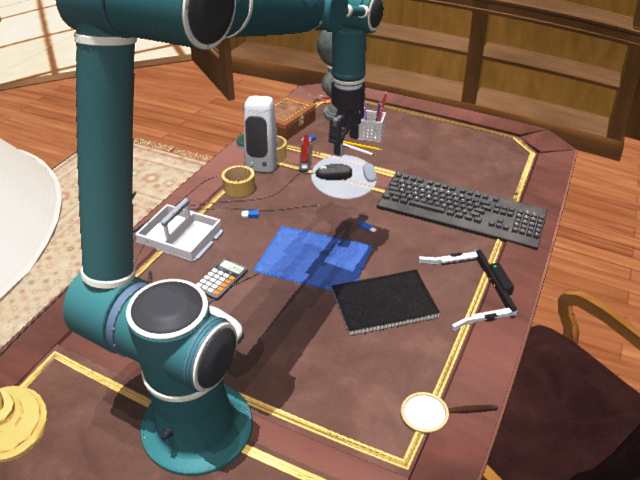

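View pics/a_side.png

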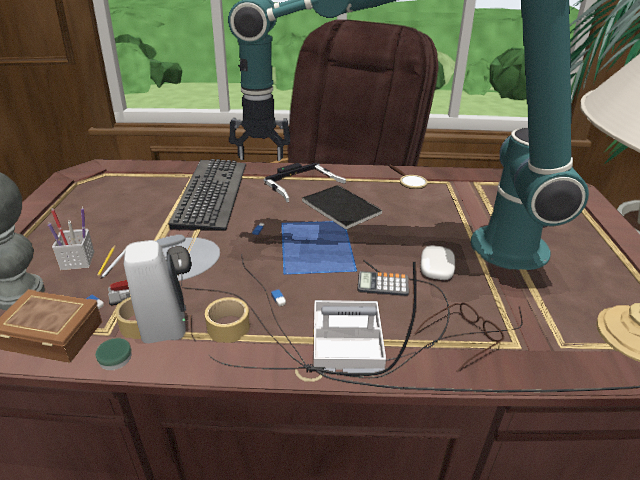

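```bash
cat > h.py <<'E'
import numpy as np, cv2
from scipy.spatial.transform import Rotation as R
from workcell import monitor, imaging
def pose(st=None):
    st=st or monitor.read_state(); T=np.eye(4); T[:3,:3]=R.from_rotvec(st["tcp_rot"]).as_matrix(); T[:3,3]=st["tool_pos"]; return T
def cam(n,T=None):
    p=imaging.camera_params(n)
    K=np.array([[p["fx"],0,p["cx"]],[0,p["fy"],p["cy"]],[0,0,1]]); D=np.array([p["k1"],0,0,0.])
    return K,D,(p["T"] if "T" in p else (pose() if T is None else T)@p["T_tool_cam"])
def cast(n,uv,z=0.,T=None):
    K,D,C=cam(n,T); uv=np.atleast_2d(np.array(uv,float)).reshape(-1,1,2)
    r=cv2.undistortPoints(uv,K,D).reshape(-1,2); d=np.c_[r,np.ones(len(r))]@C[:3,:3].T
    return C[:3,3]+d*((z-C[2,3])/d[:,2])[:,None]
def proj(n,X,T=None):
    K,D,C=cam(n,T); X=np.atleast_2d(np.array(X,float)); c=(X-C[:3,3])@C[:3,:3]
    return cv2.projectPoints(c,np.zeros(3),np.zeros(3),K,D)[0].reshape(-1,2)
def snap(n,f=None):
    T=pose(); im=imaging.read_camera(n)
    if f: cv2.imwrite("pics/"+f,im)
    return im,T
def top(im,n,x0,x1,y0,y1,z=0.,s=0.001,T=None):
    "rectified top view: rows = -x, cols = -y"
    xs=np.arange(x1,x0,-s); ys=np.arange(y1,y0,-s); Y,X=np.meshgrid(ys,xs)
    m=proj(n,np.c_[X.ravel(),Y.ravel(),np.full(X.size,z)],T).reshape(*X.shape,2).astype(np.float32)
    return cv2.remap(im,m[...,0],m[...,1],cv2.INTER_LINEAR)
E
python3 - <<'E'
from h import *
a=cv2.imread("pics/a_scene.png"); b=cv2.imread("pics/a_side.png")
for n,l in(("scene",dict(stick=(251,213),blue2=(367,227),caddy=(180,232),dockstop=(496,280),nb=(387,302),pad=(313,257),tape=(238,180),calc=(221,280))),
 ("side",dict(stick=(279,297),blue2=(258,229),caddy=(349,337),mouse=(437,262),tin=(114,352),tape=(227,318),far=(95,300),dock=(305,175),nb=(342,205)))):
    for k,v in l.items(): print(n,k,cast(n,v)[0].round(3))
ta=top(a,"scene",.15,1.05,-.65,.65,s=.002); cv2.imwrite("pics/topA.png",ta)
tb=top(b,"side",.15,1.05,-.65,.65,s=.002)
w=a; 
cv2.imwrite("pics/top.png",cv2.resize(np.hstack([ta]),None,fx=1.2,fy=1.2))
E
```

```text
scene stick [0.621 0.25  0.   ]
scene blue2 [ 0.701 -0.053  0.   ]
scene caddy [0.469 0.375 0.   ]
scene dockstop [ 0.649 -0.409  0.   ]
scene nb [ 0.467 -0.2    0.   ]
scene pad [0.533 0.02  0.   ]
scene tape [0.741 0.367 0.   ]
scene calc [0.363 0.178 0.   ]
side stick [0.612 0.236 0.   ]
side blue2 [ 0.701 -0.057  0.   ]
side caddy [0.451 0.359 0.   ]
side mouse [0.215 0.078 0.   ]
side tin [0.934 0.428 0.   ]
side tape [0.72  0.313 0.   ]
side far [ 1.041  0.272 -0.   ]
side dock [ 0.586 -0.415  0.   ]
side nb [ 0.46 -0.21  0.  ]
```

View pics/top.png

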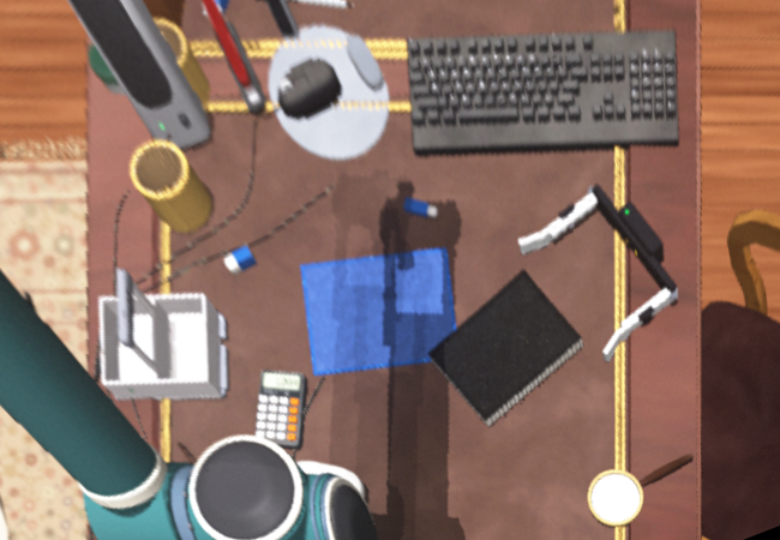

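View pics/a_wrist.png

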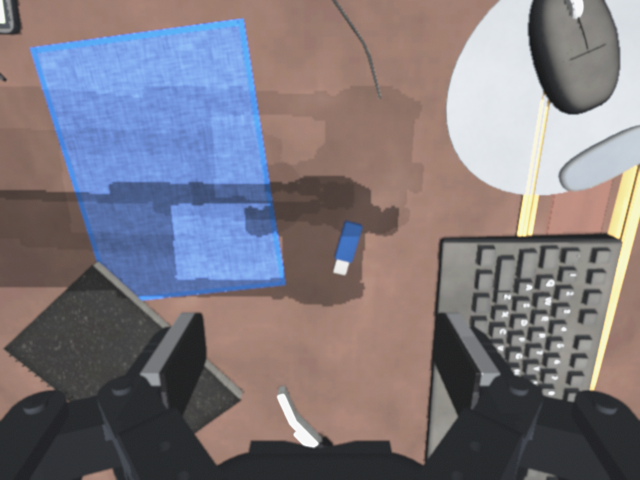

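The scene holds two loose items: the eraser at about (0.62, 0.25) and a blue memory stick at about (0.70, -0.055). The green tin and the other small things are far back by the speaker and stapler, so they stay. The notebook is at about (0.47, -0.20), the pad at about (0.53, 0.02), and the dock faces yaw ≈ -51°. Next I move up for one overview of notebook and pad.

Emit:
{"fn": "jog_arm", "kwargs": {"rows": [[-0.03,-0.045,0.02,0,0,0,100],[-0.06,-0.09,0.04,0,0,0,100],[-0.09,-0.13,0.06,0,0,0,100],[-0.12,-0.17,0.08,0,0,0,0],[-0.12,-0.17,0.08,0,0,0,0],[-0.12,-0.17,0.08,0,0,0,0],[-0.12,-0.17,0.08,0,0,0,0]]}}

```text
time: 0.85
tool_pos: [0.5047, -0.08, 0.3505]
tcp_rot: [1.21, 1.209, -1.21]
wrist_force: [-0.4, -0.1, -1.0]
width: 0.327
```

```bash
cat >> h.py <<'E'
def rect(mask,z,n="wrist",T=None,mn=300,k=3):
    "largest blob -> min-area rectangle in world (centre, long-axis yaw deg, long, short)"
    m=cv2.morphologyEx(mask,cv2.MORPH_OPEN,np.ones((k,k)))
    cs=[c for c in cv2.findContours(m,cv2.RETR_EXTERNAL,cv2.CHAIN_APPROX_NONE)[0] if cv2.contourArea(c)>mn]
    out=[]
    for c in sorted(cs,key=cv2.contourArea,reverse=True):
        P=cast(n,c.reshape(-1,2),z,T)[:,:2]
        (cx,cy),(w,h),a=cv2.minAreaRect((P*1000).astype(np.float32))
        if w<h: w,h,a=h,w,a+90
        out.append((round(cx/1000,4),round(cy/1000,4),round((a+90)%180-90,1),round(w),round(h)))
    return out
def hsv(im): return cv2.cvtColor(im,cv2.COLOR_BGR2HSV)
E
python3 - <<'E'
from h import *
im,T=snap("wrist","b.png"); print(T[:3,3].round(4))
H=hsv(im)
for n,uv in(("nb",(200,300)),): pass
pad=cv2.inRange(H,(100,90,40),(125,255,255)); print("pad",rect(pad,0,T=T)[:3])
dark=cv2.inRange(H,(0,0,0),(179,255,60)); print("dark",rect(dark,.012,T=T,mn=1500)[:4])
E
```

```text
[ 0.5047 -0.08    0.3505]
pad [(0.533, 0.0071, -83.2, 227, 186), (0.7029, -0.0463, 76.1, 40, 19)]
dark [(0.5033, -0.4047, 0.0, 1000, 325), (0.4501, -0.1443, -13.9, 200, 99)]
```

View pics/b.png

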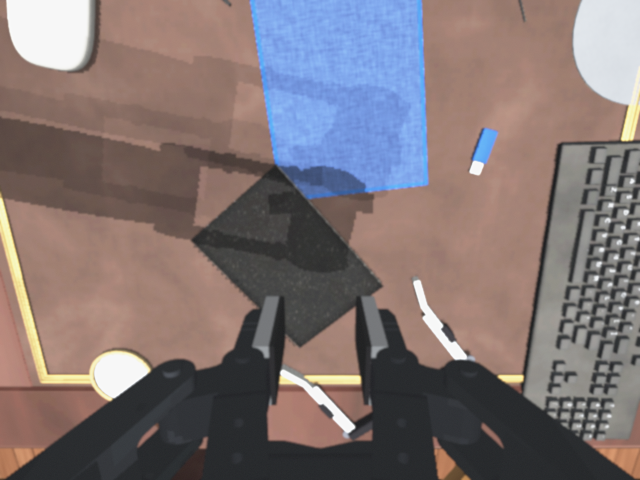

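Run:
```python
from h import *
nb=cast("wrist",[(277,165),(382,287),(303,346),(193,240)],.013)[:,:2]
T0=np.array([[0,1,0,.67426],[0,0,-1,0],[-1,0,0,.22994],[0,0,0,1.]])
T0[:3,:3]=R.from_rotvec([1.20819082,1.21089017,-1.21083472]).as_matrix()
pad=cast("wrist",[(244,20),(33,47),(285,285)],0,T0)[:,:2]; p2=cast("wrist",[(427,185),(250,0),(275,163),(421,0)],0)[:,:2]
def yaw(a,b): d=b-a; return np.degrees(np.arctan2(d[1],d[0])).round(1),np.hypot(*d).round(4)
print(nb.round(4),nb.mean(0).round(4),yaw(nb[0],nb[1]),yaw(nb[3],nb[2]),yaw(nb[0],nb[3]),yaw(nb[1],nb[2]))
print(pad.round(4),((pad[1]+pad[2])/2).round(4),yaw(pad[1],pad[0]),yaw(pad[2],pad[0]));print(p2.round(4),yaw(p2[0],p2[3]),yaw(p2[2],p2[1]))
c=cast("wrist",[(416,281),(428,312),(464,358),(286,370),(349,432)],.0145)
print(c.round(3))
```

```text
[[ 0.4524 -0.0676]
 [ 0.5855 -0.2273]
 [ 0.4803 -0.3176]
 [ 0.3428 -0.1623]] [ 0.4653 -0.1937] (np.float64(-50.2), np.float64(0.2079)) (np.float64(-48.5), np.float64(0.2075)) (np.float64(-139.2), np.float64(0.1449)) (np.float64(-139.3), np.float64(0.1387))
[[ 0.61    0.1477]
 [ 0.4286  0.1275]
 [ 0.6378 -0.0948]] [0.5332 0.0164] (np.float64(6.4), np.float64(0.1825)) (np.float64(96.6), np.float64(0.2441))
[[ 0.6367 -0.094 ]
 [ 0.4274  0.109 ]
 [ 0.4487 -0.0671]
 [ 0.6132  0.1091]] (np.float64(96.6), np.float64(0.2045)) (np.float64(96.9), np.float64(0.1774))
[[ 0.629 -0.218  0.015]
 [ 0.649 -0.263  0.015]
 [ 0.706 -0.336  0.015]
 [ 0.456 -0.356  0.015]
 [ 0.548 -0.467  0.015]]
```

Emit:
{"fn": "jog_arm", "kwargs": {"rows": [[0.05,-0.01,0.03,0,0,0,60],[0.1,-0.02,0.06,0,0,0,60],[0.15,-0.03,0.09,0,0,0,60],[0.2,-0.039,0.113,0,0,0,60],[0.25,-0.039,0.113,0,0,0,60],[0.29,-0.039,0.113,0,0,0,60],[0.323,-0.039,0.113,0,0,0,60],[0.328,-0.039,0.113,0,0,0,60],[0.328,-0.039,0.113,0,0,0,60]]}}

```text
time: 1.8
tool_pos: [0.4627, -0.1908, 0.0186]
tcp_rot: [1.207, 1.219, -1.214]
wrist_force: [-0.6, -0.4, -0.4]
width: 0.598
```

Emit:
{"fn": "jog_arm", "kwargs": {"rows": [[0.002,0,0,0,0,0,60],[0.004,0,0,0,0,0,60],[0.006,0,0,0,0,0,60],[0.008,0,0,0,0,0,60],[0.008,0,0,0,0,0,60]]}}

```text
time: 2.3
tool_pos: [0.4631, -0.191, 0.0113]
tcp_rot: [1.208, 1.218, -1.213]
wrist_force: [0.5, -0.0, -0.0]
width: 0.601
```

Emit:
{"fn": "jog_arm", "kwargs": {"rows": [[0.001,0,0,0,0,0,60],[0.002,0,0,0,0,0,60],[0.003,0,0,0,0,0,60],[0.003,0,0,0,0,0,60]]}}

```text
time: 2.7
tool_pos: [0.4633, -0.191, 0.0088]
tcp_rot: [1.207, 1.218, -1.213]
wrist_force: [-1.5, 0.5, 4.9]
width: 0.602
```

Emit:
{"fn": "jog_arm", "kwargs": {"rows": [[0.001,0,0,0,0,0,60],[0.002,0,0,0,0,0,60],[0.002,0,0,0,0,0,60]]}}

```text
time: 3.0
tool_pos: [0.4634, -0.1911, 0.0086]
tcp_rot: [1.207, 1.218, -1.213]
wrist_force: [-7.6, 3.4, 17.0]
width: 0.602
```

Emit:
{"fn": "jog_arm", "kwargs": {"rows": [[0.002,0.002,-0.006,0.02,0,0,60],[0.002,0.006,-0.02,0.06,0,0,60],[0.002,0.012,-0.038,0.11,0,0,60],[0.002,0.018,-0.056,0.16,0,0,60],[0.002,0.024,-0.074,0.21,0,0,60],[0.002,0.028,-0.088,0.25,0,0,60],[0.002,0.031,-0.097,0.275,0,0,60],[0.002,0.032,-0.1,0.285,0,0,60]]}}

```text
time: 3.8
tool_pos: [0.4974, -0.0918, 0.0083]
tcp_rot: [1.412, 1.066, -1.418]
wrist_force: [-0.8, -5.3, 7.8]
width: 0.597
```

Run:
```python
from h import *
im,T=snap("scene","c.png"); 
t=top(im,"scene",.3,.75,-.4,.25,z=.012); cv2.imwrite("pics/c_top.png",t)
H=hsv(t); dark=cv2.inRange(H,(0,0,0),(179,255,55))
m=cv2.morphologyEx(dark,cv2.MORPH_OPEN,np.ones((15,15)))
for c in cv2.findContours(m,0,2)[0]:
    if cv2.contourArea(c)>3000:
        (u,v),s,a=cv2.minAreaRect(c); print(.75-v/1000,.25-u/1000,s,a)
```

```text
0.47639105224609374 -0.16282580566406252 (150.59353637695312, 207.97830200195312) 45.70732116699219
0.6223932342529297 -0.04656964111328127 (143.01290893554688, 86.38314819335938) 56.8886604309082
```

View pics/c_top.png

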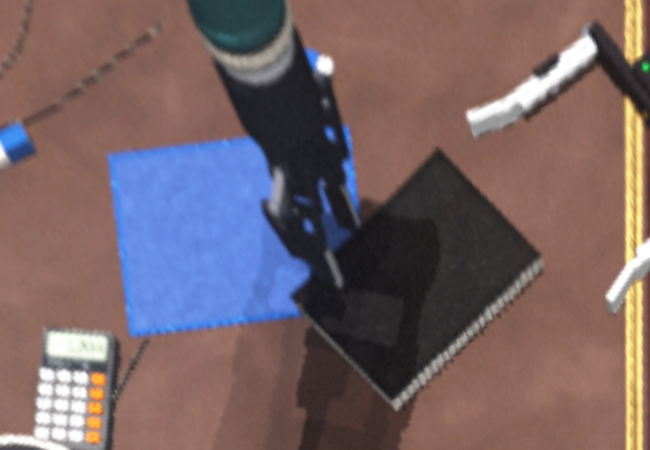

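Press-dragging mostly slipped. The notebook is now at about (0.476, -0.163) with its long axis at -45°. I'll push it with the half-open fingers as a flat pusher instead, first on the spiral edge to turn it.

Emit:
{"fn": "jog_arm", "kwargs": {"rows": [[-0.03,0,0,0,0,0,60],[-0.05,-0.02,0.02,0.08,0,0,60],[-0.05,-0.05,0.05,0.2,0,0,60],[-0.05,-0.08,0.09,0.34,0,0,60],[-0.05,-0.1,0.13,0.48,0,0,60],[-0.05,-0.104,0.14,0.5,0,0,60],[-0.03,-0.104,0.14,0.5,0,0,60],[-0.01,-0.104,0.14,0.5,0,0,60],[0.005,-0.104,0.14,0.5,0,0,60],[0.005,-0.104,0.14,0.5,0,0,60]]}}

```text
time: 4.85
tool_pos: [0.3568, -0.1957, 0.002]
tcp_rot: [1.754, 0.739, -1.767]
wrist_force: [-0.7, -0.3, -0.6]
width: 0.599
```

```bash
cat >> h.py <<'E'
def yaw(T=None):
    T=pose() if T is None else T; return np.degrees(np.arctan2(T[1,1],T[0,1]))
def rel(x,y,z=None,yw=None):
    "tool shift to world target; turn about tool x to bring tool-y to yaw yw"
    T=pose(); p=T[:3,3]; t=np.array([x,y,p[2] if z is None else z]); d=T[:3,:3].T@(t-p)
    tn=None if yw is None else np.radians((yaw(T)-yw+180)%360-180)
    print("at",p.round(4),"yaw",yaw(T).round(1),"tilt",np.degrees(np.arccos(-T[2,0])).round(2),"-> shift",d.round(4),"turn",None if tn is None else round(tn,3))
E
python3 - <<'E'
from h import *
rel(.436,-.086,.001,-83.4); print(monitor.read_state()["wrist_force"].round(1))
E
```

```text
at [ 0.3568 -0.1957  0.002 ] yaw -44.9 tilt 0.56 -> shift [ 0.0007 -0.0212 -0.1336] turn 0.673
[-0.7 -0.3 -0.6]
```

Emit:
{"fn": "jog_arm", "kwargs": {"rows": [[0,0,-0.007,0,0,0,60],[0,0,-0.014,0,0,0,60],[0,-0.007,-0.028,0.085,0,0,60],[0,-0.0135,-0.042,0.17,0,0,60],[0,-0.018,-0.057,0.255,0,0,60],[0,-0.022,-0.0725,0.34,0,0,60],[0,-0.024,-0.088,0.425,0,0,60],[0,-0.025,-0.104,0.51,0,0,60],[0,-0.025,-0.116,0.58,0,0,60],[0,-0.024,-0.126,0.63,0,0,60],[0,-0.023,-0.133,0.673,0,0,60],[0,-0.023,-0.133,0.673,0,0,60]]}}

```text
time: 6.05
tool_pos: [0.4362, -0.0844, 0.0028]
tcp_rot: [2.156, 0.131, -2.17]
wrist_force: [-0.2, 1.2, -0.3]
width: 0.601
```

```bash
cat >> h.py <<'E'
def nbfit(f):
    im,_=snap("scene",None); t=top(im,"scene",.3,.75,-.45,.25,z=.012); cv2.imwrite("pics/"+f,t)
    dark=cv2.inRange(hsv(t),(0,0,0),(179,255,60)); m=cv2.morphologyEx(dark,cv2.MORPH_OPEN,np.ones((15,15)))
    for c in cv2.findContours(m,0,2)[0]:
        if cv2.contourArea(c)>8000:
            (u,v),s,a=cv2.minAreaRect(c); print("nb?",round(.75-v/1000,4),round(.25-u/1000,4),np.round(s),round(a,1))
E
python3 - <<'E'
from h import *
nbfit("d.png"); rel(.5,0); print(monitor.read_state()["wrist_force"].round(1))
E
```

```text
nb? 0.5328 -0.112 [163. 255.] 84.0
at [ 0.4357 -0.0847  0.0026] yaw -83.3 tilt 0.44 -> shift [-0.0001 -0.0765 -0.0738] turn None
[-0.6  0.2 -0.2]
```

View pics/d.png

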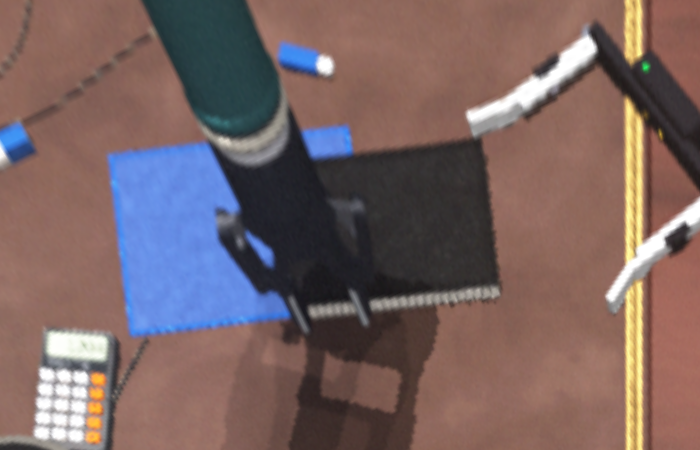

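Emit:
{"fn": "jog_arm", "kwargs": {"rows": [[0,0,0.015,0,0,0,60],[-0.04,0,0.02,0,0,0,60],[-0.08,0.01,0,-0.14,0,0,60],[-0.08,0.04,-0.02,-0.28,0,0,60],[-0.08,0.07,-0.03,-0.42,0,0,60],[-0.08,0.1,-0.04,-0.56,0,0,60],[-0.08,0.13,-0.05,-0.7,0,0,60],[-0.08,0.15,-0.06,-0.84,0,0,60],[-0.08,0.17,-0.07,-0.98,0,0,60],[-0.08,0.19,-0.08,-1.12,0,0,60],[-0.08,0.196,-0.08,-1.26,0,0,60],[-0.08,0.196,-0.08,-1.4,0,0,60],[-0.07,0.196,-0.08,-1.52,0,0,60],[-0.04,0.196,-0.08,-1.57,0,0,60],[-0.01,0.196,-0.08,-1.57,0,0,60],[0.001,0.196,-0.08,-1.57,0,0,60],[0.001,0.196,-0.08,-1.57,0,0,60]]}}

```text
time: 7.8
tool_pos: [0.5361, -0.2694, -0.0009]
tcp_rot: [1.123, 1.273, -1.127]
wrist_force: [-0.3, -0.6, 0.1]
width: 0.603
```

Run:
```python
from h import *
im,T=snap("wrist","e.png")
rel(.535,-.2405,yw=6.6)
# short edge (bottom of notebook in picture): print pixel for expected edge
print(proj("wrist",[(.46,-.24,.012),(.61,-.22,.012)],T).round())
rel(.5155,-.1065,yw=6.6)
```

```text
at [ 5.371e-01 -2.699e-01  1.000e-04] yaw 6.7 tilt 0.52 -> shift [ 0.0001  0.0014 -0.0294] turn 0.001
[[111. 236.]
 [554. 231.]]
at [ 5.371e-01 -2.699e-01  1.000e-04] yaw 6.7 tilt 0.52 -> shift [ 0.0009 -0.0024 -0.1648] turn 0.001
```

View pics/e.png

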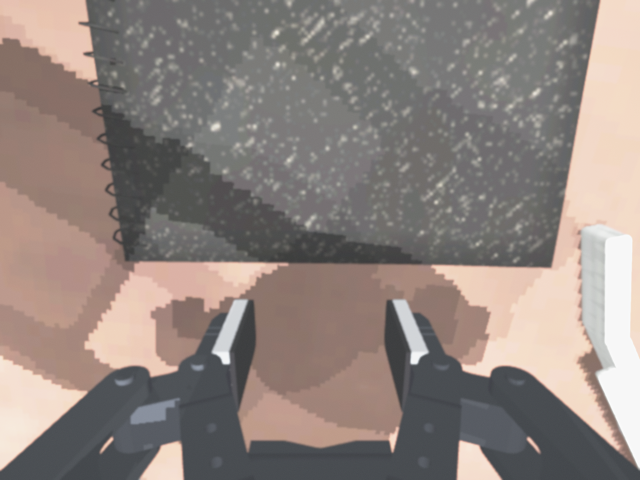

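Emit:
{"fn": "jog_arm", "kwargs": {"rows": [[0,0,-0.01,0,0,0,60],[0,0,-0.018,0,0,0,60],[0,0,-0.03,0,0,0,60],[0,0,-0.045,0,0,0,60],[0,0,-0.06,0,0,0,60],[0,0,-0.075,0,0,0,60],[0,0,-0.09,0,0,0,60],[0,0,-0.105,0,0,0,60],[0,0,-0.12,0,0,0,60],[0,0,-0.135,0,0,0,60],[0,0,-0.147,0,0,0,60],[0,0,-0.156,0,0,0,60],[0,0,-0.162,0,0,0,60],[0,0,-0.164,0,0,0,60]]}}

```text
time: 9.25
tool_pos: [0.5176, -0.1063, 0.0007]
tcp_rot: [1.122, 1.272, -1.126]
wrist_force: [-0.5, -1.1, 0.4]
width: 0.601
```

Run:
```python
from h import *
im,T=snap("wrist","f.png"); rel(.5463,-.0977,.001,6.6)
im2,_=snap("scene"); t=top(im2,"scene",.3,.75,-.3,.25,z=.012); cv2.imwrite("pics/f2.png",np.hstack([cv2.resize(im,(540,405)),]))
b=np.zeros((450,550+250,3),np.uint8); b[:,:550]=t; b[:188,550:]=cv2.resize(im,(250,188)); cv2.imwrite("pics/f2.png",b)
```

```text
at [ 0.5176 -0.1063  0.0006] yaw 6.7 tilt 0.57 -> shift [-0.0006  0.0295 -0.0052] turn 0.002
```

View pics/f2.png

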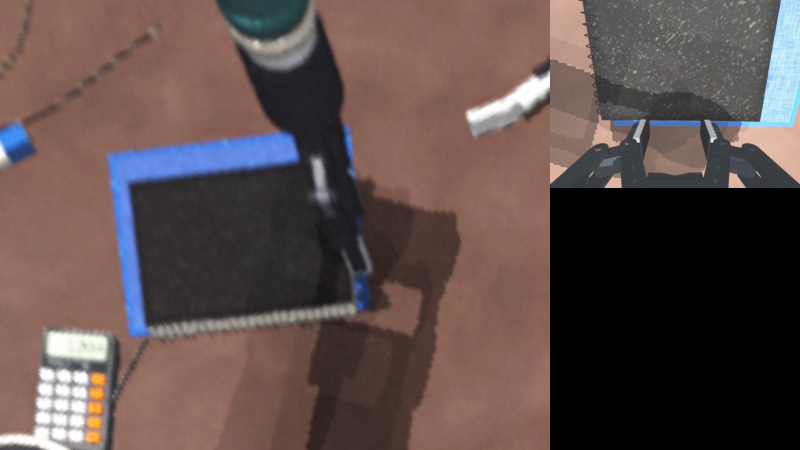

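Emit:
{"fn": "jog_arm", "kwargs": {"rows": [[0,0,0.02,0,0,0,60],[-0.05,0,0.02,0,0,0,60],[-0.1,0.01,-0.01,0,0,0,60],[-0.15,0.02,-0.05,0,0,0,60],[-0.2,0.03,-0.09,0,0,0,60],[-0.25,0.035,-0.13,0,0,0,60],[-0.29,0.035,-0.16,0,0,0,60],[-0.3,0.035,-0.18,0,0,0,60],[-0.3,0.035,-0.18,0,0,0,60]]}}

```text
time: 10.25
tool_pos: [0.5355, 0.0772, 0.3059]
tcp_rot: [1.126, 1.269, -1.121]
wrist_force: [0.7, 0.2, 1.2]
width: 0.601
```

```bash
cat >> h.py <<'E'
def lines(uvs,z,T):
    P=cast("wrist",uvs,z,T)[:,:2]; return P
def nbpad(f):
    im,T=snap("wrist",f); H=hsv(im)
    pad=cv2.inRange(H,(100,90,40),(125,255,255))
    cs=max(cv2.findContours(cv2.morphologyEx(pad,cv2.MORPH_CLOSE,np.ones((9,9))),0,1)[0],key=cv2.contourArea)
    P=(cast("wrist",cs.reshape(-1,2),0,T)[:,:2]*1000).astype(np.float32); print("pad",cv2.minAreaRect(P))
    hull=cv2.fillPoly(np.zeros(pad.shape,np.uint8),[cv2.convexHull(cs)],255)
    dk=cv2.inRange(H,(0,0,0),(179,110,140))&cv2.dilate(hull,np.ones((25,25)))
    dk=cv2.morphologyEx(cv2.morphologyEx(dk,cv2.MORPH_CLOSE,np.ones((9,9))),cv2.MORPH_OPEN,np.ones((21,21)))
    c=max(cv2.findContours(dk,0,1)[0],key=cv2.contourArea)
    P=(cast("wrist",c.reshape(-1,2),.013,T)[:,:2]*1000).astype(np.float32); print("nb",cv2.minAreaRect(P))
    cv2.drawContours(im,[cs],-1,(0,255,255),1); cv2.drawContours(im,[c],-1,(0,0,255),1); cv2.imwrite("pics/o_"+f,im)
E
python3 - <<'E'
from h import *
nbpad("g.png"); rel(.5,0)
E
```

```text
pad ((532.69580078125, 16.58758544921875), (185.58839416503906, 245.99118041992188), 7.127689838409424)
nb ((505.82574462890625, 10.250473022460938), (152.5800018310547, 207.0417022705078), 6.871178150177002)
at [0.5362 0.0787 0.3077] yaw 6.8 tilt 0.47 -> shift [-0.0006 -0.0452  0.0739] turn None
```

View pics/o_g.png

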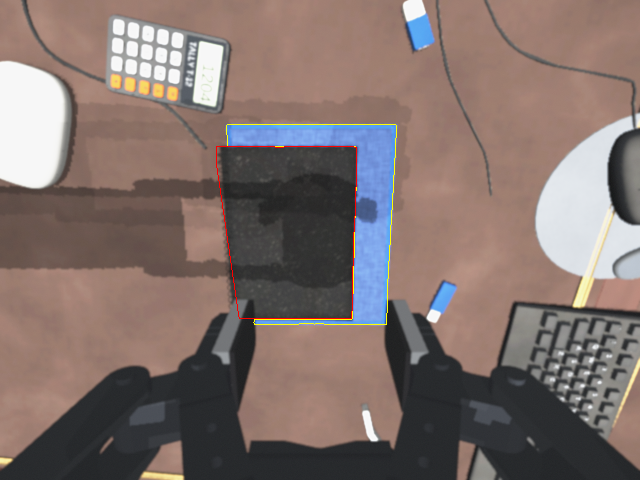

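Emit:
{"fn": "jog_arm", "kwargs": {"rows": [[0.02,-0.03,0.01,0.14,0,0,60],[0.05,-0.06,0.02,0.28,0,0,60],[0.09,-0.09,0.035,0.42,0,0,60],[0.13,-0.12,0.05,0.56,0,0,60],[0.17,-0.15,0.064,0.7,0,0,60],[0.2,-0.153,0.064,0.84,0,0,60],[0.22,-0.153,0.064,0.98,0,0,60],[0.23,-0.153,0.064,1.12,0,0,60],[0.24,-0.153,0.064,1.26,0,0,60],[0.25,-0.153,0.064,1.4,0,0,60],[0.26,-0.153,0.064,1.52,0,0,60],[0.28,-0.153,0.064,1.568,0,0,60],[0.3,-0.153,0.064,1.568,0,0,60],[0.305,-0.153,0.064,1.568,0,0,60],[0.305,-0.153,0.064,1.568,0,0,60]]}}

```text
time: 11.8
tool_pos: [0.3903, -0.0007, 0.001]
tcp_rot: [2.16, 0.14, -2.166]
wrist_force: [0.2, -0.0, 0.2]
width: 0.603
```

Run:
```python
from h import *
rel(.4463,.0061,.002,-83.1)
```

```text
at [ 0.3903 -0.0007  0.001 ] yaw -83.1 tilt 0.53 -> shift [-0.0011  0.     -0.0564] turn 0.0
```

Push 55 mm, then turn back and raise to view again.

Emit:
{"fn": "jog_arm", "kwargs": {"rows": [[0,0,-0.01,0,0,0,60],[0,0,-0.02,0,0,0,60],[0,0,-0.029,0,0,0,60],[0,0,-0.037,0,0,0,60],[0,0,-0.045,0,0,0,60],[0,0,-0.051,0,0,0,60],[0,0,-0.055,0,0,0,60],[0,0,-0.056,0,0,0,60],[0,0,-0.04,0,0,0,60],[-0.03,0,-0.02,0,0,0,60],[-0.08,0,-0.04,0,0,0,60],[-0.13,0,-0.07,0,0,0,60],[-0.18,0,-0.1,0,0,0,60],[-0.23,0,-0.13,0,0,0,60],[-0.28,0,-0.16,0,0,0,60],[-0.31,0,-0.18,0,0,0,60],[-0.31,0,-0.18,0,0,0,60],[-0.31,0,-0.18,0,0,0,60]]}}

```text
time: 13.6
tool_pos: [0.5737, 0.0185, 0.315]
tcp_rot: [2.169, 0.14, -2.157]
wrist_force: [0.4, -0.1, 0.4]
width: 0.6
```

Run:
```python
from h import *
nbpad("i.png"); rel(.5,0)
```

```text
pad ((531.815673828125, 16.605316162109375), (185.8356170654297, 245.74530029296875), 6.817560195922852)
nb ((517.619140625, 10.326095581054688), (174.59657287597656, 209.65509033203125), 7.253459453582764)
at [0.5713 0.0184 0.312 ] yaw -83.1 tilt 0.48 -> shift [-0.0001  0.0097  0.073 ] turn None
```

View pics/o_i.png

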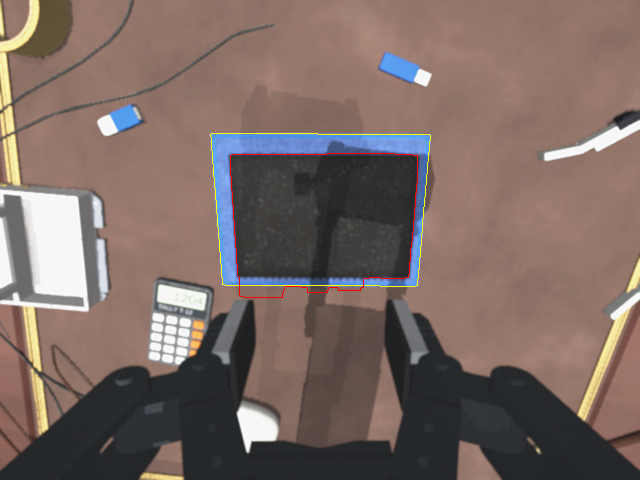

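Run:
```python
from h import *
P=cast("wrist",[(230,154),(418,154),(410,278),(238,278)],.013)[:,:2]; print(P.round(4),P.mean(0)); 
c=np.array([.5322,.0166]); ux=np.array([.9928,.12]); uy=np.array([-.12,.9928]); d=c-P.mean(0); print("need px,py",d@ux,d@uy)
im=cv2.imread("pics/i.png"); H=hsv(im)
b=cv2.inRange(H,(100,120,80),(125,255,255)); print(rect(b,.01,mn=100)[:5])
# caddy corners seen + clip: flanges
```

```text
[[ 0.5871  0.1222]
 [ 0.6122 -0.0811]
 [ 0.4664 -0.1007]
 [ 0.4404  0.105 ]] [0.52654118 0.01133226]
need px,py 0.006250200754101005 0.004550757918545291
[(0.5311, 0.0167, -83.3, 238, 180), (0.696, -0.045, 75.7, 38, 17), (0.6113, 0.2369, -63.1, 27, 21)]
```

Emit:
{"fn": "jog_arm", "kwargs": {"rows": [[0.03,0,0.04,0,0,0,60],[0.07,0,0.08,0,0,0,60],[0.12,-0.003,0.12,0,0,0,60],[0.17,-0.003,0.147,0,0,0,60],[0.22,-0.003,0.147,0,0,0,60],[0.265,-0.003,0.147,0,0,0,60],[0.295,-0.003,0.147,0,0,0,60],[0.309,-0.003,0.147,0,0,0,60],[0.309,-0.003,0.147,0,0,0,60],[0.309,-0.003,0.147,0,0,0,60]]}}

```text
time: 14.65
tool_pos: [0.421, 0.0064, 0.0005]
tcp_rot: [2.158, 0.141, -2.169]
wrist_force: [-0.0, 0.2, -0.3]
width: 0.598
```

Run:
```python
from h import *
rel(.4521,.0069,.002,-83.1)
```

```text
at [0.421  0.0064 0.0005] yaw -83.1 tilt 0.6 -> shift [-0.0017  0.0032 -0.031 ] turn 0.0
```

Emit:
{"fn": "jog_arm", "kwargs": {"rows": [[-0.001,0.001,-0.01,0,0,0,60],[-0.001,0.002,-0.02,0,0,0,60],[-0.001,0.003,-0.027,0,0,0,60],[-0.001,0.003,-0.031,0,0,0,60],[-0.001,0.003,-0.031,0,0,0,60],[-0.001,0.003,-0.015,0,0,0,60],[-0.04,0.003,0,0,0,0,60],[-0.08,0.03,-0.02,-0.14,0,0,60],[-0.08,0.06,-0.04,-0.28,0,0,60],[-0.08,0.09,-0.06,-0.42,0,0,60],[-0.08,0.12,-0.08,-0.56,0,0,60],[-0.08,0.145,-0.1,-0.7,0,0,60],[-0.08,0.145,-0.112,-0.84,0,0,60],[-0.08,0.145,-0.112,-0.98,0,0,60],[-0.08,0.145,-0.112,-1.12,0,0,60],[-0.08,0.145,-0.112,-1.26,0,0,60],[-0.08,0.145,-0.112,-1.4,0,0,60],[-0.06,0.145,-0.112,-1.52,0,0,60],[-0.03,0.145,-0.112,-1.569,0,0,60],[-0.002,0.145,-0.112,-1.569,0,0,60]]}}

```text
time: 16.65
tool_pos: [0.5503, -0.1242, 0.0003]
tcp_rot: [1.125, 1.272, -1.119]
wrist_force: [0.2, -0.6, -0.1]
width: 0.599
```

Run:
```python
from h import *
rel(.5462,-.0991,.002,6.9)
```

```text
at [ 5.503e-01 -1.242e-01  3.000e-04] yaw 6.9 tilt 0.52 -> shift [-0.0014 -0.0011 -0.0254] turn -0.0
```

Emit:
{"fn": "jog_arm", "kwargs": {"rows": [[-0.001,-0.001,-0.01,0,0,0,60],[-0.001,-0.001,-0.018,0,0,0,60],[-0.001,-0.001,-0.023,0,0,0,60],[-0.001,-0.001,-0.0255,0,0,0,60],[-0.001,-0.001,-0.0255,0,0,0,60],[-0.001,-0.001,-0.01,0,0,0,60],[-0.03,0,-0.01,0,0,0,60],[-0.08,0,-0.03,0,0,0,60],[-0.13,0,-0.07,0,0,0,60],[-0.18,0,-0.11,0,0,0,60],[-0.23,0,-0.15,0,0,0,60],[-0.28,0,-0.19,0,0,0,60],[-0.31,0,-0.2,0,0,0,60],[-0.31,0,-0.2,0,0,0,60],[-0.31,0,-0.2,0,0,0,60]]}}

```text
time: 18.15
tool_pos: [0.5308, 0.0734, 0.3197]
tcp_rot: [1.13, 1.265, -1.107]
wrist_force: [1.5, -0.5, 0.5]
width: 0.597
```

Run:
```python
from h import *
nbpad("j.png"); rel(.5,0)
im=cv2.imread("pics/j.png"); H=hsv(im)
b=cv2.inRange(H,(100,120,60),(125,255,255)); print(rect(b,.005,mn=100)[:6])
m=b[:, :]; 
for c in cv2.findContours(cv2.morphologyEx(b,cv2.MORPH_OPEN,np.ones((3,3))),0,2)[0]:
    if 100<cv2.contourArea(c)<3000: print(cv2.boundingRect(c))
```

```text
pad ((532.1820068359375, 16.3359375), (186.27166748046875, 245.66049194335938), 7.010590553283691)
nb ((535.515869140625, 17.638626098632812), (150.13302612304688, 206.94903564453125), 6.874073505401611)
at [0.5297 0.0721 0.3164] yaw 7.0 tilt 0.55 -> shift [-0.0007 -0.0382  0.068 ] turn None
[(0.5291, 0.018, -83.2, 240, 182), (0.6126, 0.2369, -62.1, 26, 22), (0.6967, -0.0456, 76.7, 38, 18)]
(428, 276, 24, 29)
(406, 17, 26, 32)
```

Emit:
{"fn": "jog_arm", "kwargs": {"rows": [[0.02,0.03,0.03,0.05,0,0,50],[0.05,0.06,0.06,0.12,0,0,50],[0.09,0.09,0.09,0.22,0,0,50],[0.13,0.12,0.12,0.3,0,0,50],[0.17,0.149,0.144,0.354,0,0,50],[0.2,0.149,0.144,0.354,0,0,50],[0.216,0.149,0.144,0.354,0,0,50],[0.216,0.149,0.144,0.354,0,0,50],[0.216,0.149,0.144,0.354,0,0,50]]}}

```text
time: 19.1
tool_pos: [0.6953, -0.0511, 0.1002]
tcp_rot: [1.386, 1.095, -1.372]
wrist_force: [-0.1, 0.4, 0.7]
width: 0.5
```

Run:
```python
from h import *
im,T=snap("wrist","k.png"); H=hsv(im)
b=cv2.inRange(H,(100,120,60),(125,255,255)); r=rect(b,.006,T=T,mn=100); print(r[:5])
s=[q for q in r if q[3]<60][0]; a=np.radians(s[2]); 
a=a if s[2]>0 else a+np.pi
c=np.array(s[:2])-.008*np.array([np.cos(a),np.sin(a)]); print(c)
rel(*c,0.0,s[2]-90)
```

```text
[(0.6213, 0.0114, -83.8, 191, 15), (0.5388, -0.0858, 6.6, 161, 35), (0.7012, -0.0457, 76.5, 39, 17)]
[ 0.69933244 -0.05347896]
at [ 0.6965 -0.0509  0.102 ] yaw -13.3 tilt 0.61 -> shift [0.102  0.0029 0.0029] turn 0.004
```

Emit:
{"fn": "jog_arm", "kwargs": {"rows": [[0.04,0.003,0.002,0,0,0,50],[0.08,0.003,0.002,0,0,0,50],[0.101,0.003,0.002,0,0,0,50],[0.101,0.003,0.002,0,0,0,50],[0.101,0.003,0.002,0,0,0,0],[0.101,0.003,0.002,0,0,0,0],[0.101,0.003,0.002,0,0,0,0],[0.101,0.003,0.002,0,0,0,0],[0.101,0.003,0.002,0,0,0,0],[0.08,0.003,0.002,0,0,0,0],[0.03,0.003,0.002,0,0,0,0],[-0.02,0.003,0.002,0,0,0,0],[-0.06,0.003,0.002,0,0,0,0]], "force": 40}}

```text
time: 20.45
tool_pos: [0.7, -0.0542, 0.1671]
tcp_rot: [1.39, 1.089, -1.366]
wrist_force: [0.7, 0.1, -0.1]
width: 0.184
```

Run:
```python
from h import *
st=monitor.read_state(); print(st["width"],st["wrist_force"])
im,T=snap("scene","l.png"); t=top(im,"scene",.33,.8,.1,.5,z=.007,s=.001)
iw=cv2.imread("pics/i.png")[150:350,0:200]
Tn=None
b=np.zeros((600,800,3),np.uint8); b[:470,:400]=t; b[:400,400:]=cv2.resize(im[180:280,110:210],(400,400)) ; cv2.imwrite("pics/l2.png",b)
```

```text
0.18384066080065758 [ 0.6699303   0.08455714 -0.06137105]
```

View pics/l2.png

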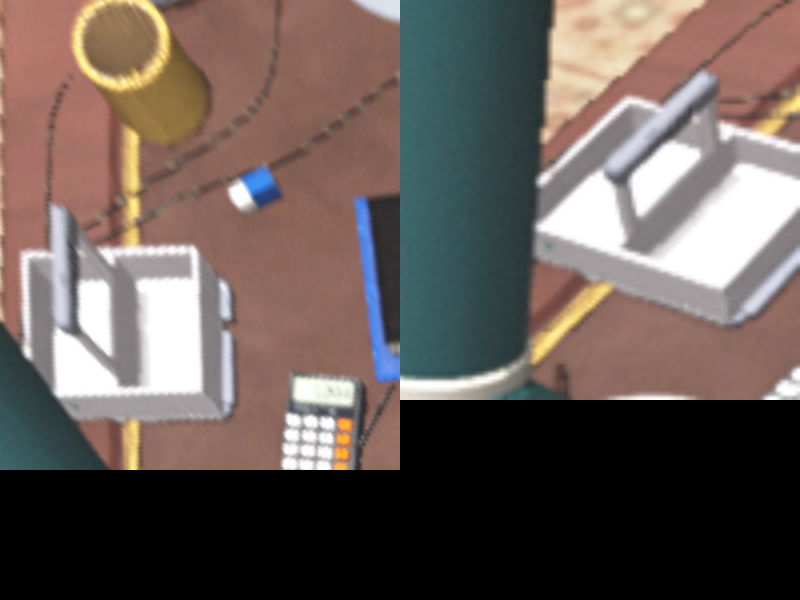

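```bash
cat >> h.py <<'E'
def P2(n,uv,z,T=None): return cast(n,uv,z,T)[:,:2]
E
python3 - <<'E'
from h import *
T=np.eye(4); T[:3,:3]=R.from_rotvec([2.169,.14,-2.157]).as_matrix(); T[:3,3]=[.5713,.0184,.312]
f=P2("wrist",[(103,197),(107,293)],.007,T); print("flange outer",f,np.degrees(np.arctan2(*(f[0]-f[1])[::-1])))
w=P2("wrist",[(91,187),(92,311)],.034,T); print("wall top +/-",w,np.degrees(np.arctan2(*(w[0]-w[1])[::-1])))
# from scene top view z=.007 px (u,v): flange outer ends
im=cv2.imread("pics/l.png")
for z in(.034,): 
    # wall-top corners measured in crop: crop scale 4, origin (110,180); crop drawn at x offset 400
    uv=[(110+(a-400)/4,180+b/4) for a,b in((628,98),(728,318))]; p=P2("scene",uv,z); print(p)
# handle ends top z=.088
uv=[(110+(a-400)/4,180+b/4) for a,b in((712,78),(612,168))]; p=P2("scene",uv,.085); print("handle",p,p.mean(0),np.degrees(np.arctan2(*(p[0]-p[1])[::-1])))
rel(.48,.315,.12,2)
E
```

```text
flange outer [[0.52228458 0.26644472]
 [0.39961382 0.26707395]] -0.29388920590735407
wall top +/- [[0.53953509 0.26442594]
 [0.3886031  0.27150819]] -2.6865465543182014
[[0.51715081 0.44790547]
 [0.36314117 0.25605097]]
handle [[0.50483567 0.36102912]
 [0.40057183 0.36158119]] [0.45270375 0.36130516] -0.30337314895887024
at [ 0.7042 -0.0547  0.1758] yaw -13.3 tilt 1.38 -> shift [ 0.053  -0.3043 -0.3077] turn -0.267
```

Emit:
{"fn": "jog_arm", "kwargs": {"rows": [[0,-0.03,-0.03,-0.03,0,0,0],[0,-0.065,-0.065,-0.08,0,0,0],[0,-0.1,-0.1,-0.14,0,0,0],[0,-0.135,-0.135,-0.2,0,0,0],[0,-0.17,-0.17,-0.24,0,0,0],[0,-0.205,-0.205,-0.25,0,0,0],[0,-0.24,-0.24,-0.25,0,0,0],[0,-0.27,-0.27,-0.25,0,0,0],[0,-0.295,-0.295,-0.25,0,0,0],[0,-0.304,-0.308,-0.24,0,0,0],[0,-0.304,-0.308,-0.24,0,0,0],[0,-0.304,-0.308,-0.24,0,0,0]]}}

```text
time: 21.7
tool_pos: [0.4795, 0.3151, 0.1739]
tcp_rot: [1.219, 1.2, -1.181]
wrist_force: [-0.5, 0.1, 0.1]
width: 0.185
```

Run:
```python
from h import *
st=monitor.read_state(); print(st["width"],st["wrist_force"].round(1))
im,T=snap("wrist","m.png"); rel(.482,.315,.03,-1)
```

```text
0.1853759486714639 [-0.5  0.1  0.1]
at [0.4797 0.3146 0.1737] yaw 0.5 tilt 1.46 -> shift [ 0.1437 -0.0012  0.0006] turn 0.026
```

View pics/m.png

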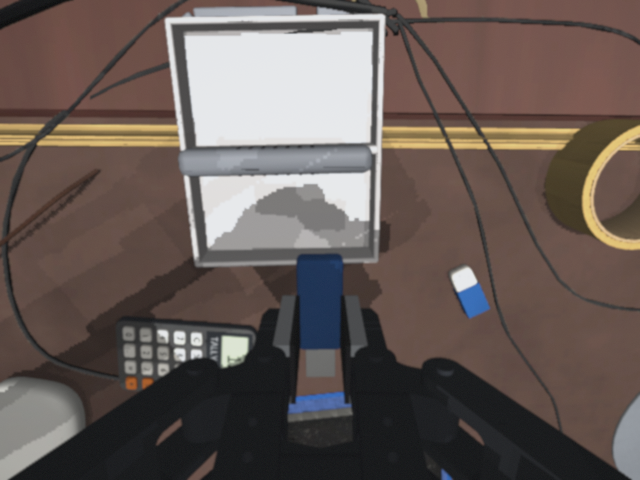

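Run:
```python
from h import *
T=pose()
w=P2("wrist",[(166,17),(385,13),(379,263),(195,267)],.034,T); print(w.round(4),w.mean(0).round(4),[np.degrees(np.arctan2(*(w[i]-w[j])[::-1])).round(1) for i,j in((1,0),(2,3))])
h=P2("wrist",[(180,161),(371,156)],.080,T); print("handle",h.round(4),h.mean(0).round(4),np.degrees(np.arctan2(*(h[1]-h[0])[::-1])))
im=cv2.imread("pics/m.png")[240:330,440:500]; H=hsv(im)
msk=np.zeros((480,640),np.uint8); hs=cv2.inRange(H,(100,120,60),(125,255,255))|cv2.inRange(H,(0,0,170),(179,60,255)); msk[240:330,440:500]=hs
print("eraser",rect(msk,.013,T=T,mn=200))
```

```text
[[0.3849 0.4478]
 [0.5226 0.4519]
 [0.5281 0.282 ]
 [0.3886 0.2788]] [0.4561 0.3651] [np.float64(1.7), np.float64(1.3)]
handle [[0.3997 0.3642]
 [0.511  0.3678]] [0.4554 0.366 ] 1.8227792987392382
eraser [(0.6099, 0.247, -61.7, 46, 20)]
```

Emit:
{"fn": "jog_arm", "kwargs": {"rows": [[0.03,0.007,-0.006,-0.02,0,0,0],[0.07,0.007,-0.006,-0.02,0,0,0],[0.11,0.007,-0.006,-0.02,0,0,0],[0.14,0.007,-0.006,-0.02,0,0,0],[0.147,0.007,-0.006,-0.02,0,0,0],[0.147,0.007,-0.006,-0.02,0,0,0],[0.147,0.007,-0.006,-0.02,0,0,45],[0.147,0.007,-0.006,-0.02,0,0,45],[0.147,0.007,-0.006,-0.02,0,0,45],[0.11,0.007,-0.006,-0.02,0,0,45],[0.06,0.007,-0.006,-0.02,0,0,45],[0.02,0.007,-0.006,-0.02,0,0,45],[0.01,0.007,-0.006,-0.02,0,0,45],[0.01,0.007,-0.006,-0.02,0,0,45],[0.01,0.007,-0.006,-0.02,0,0,45]]}}

```text
time: 23.25
tool_pos: [0.4863, 0.3204, 0.1633]
tcp_rot: [1.204, 1.209, -1.168]
wrist_force: [0.2, -0.1, -1.1]
width: 0.448
```

```bash
cat >> h.py <<'E'
def full(x,y,z,yw):
    "shift and full rotvec (tool axes) to an exactly vertical tool at yaw yw"
    T=pose(); a=np.radians(yw); G=np.column_stack([[0,0,-1],[np.cos(a),np.sin(a),0],[np.sin(a),-np.cos(a),0]])
    print("at",T[:3,3].round(4),"yaw",yaw(T).round(1),"shift",(T[:3,:3].T@(np.array([x,y,z])-T[:3,3])).round(4),"turn",R.from_matrix(T[:3,:3].T@G).as_rotvec().round(3))
E
python3 - <<'E'
from h import *
im,T=snap("wrist","n.png"); H=hsv(im)
b=cv2.inRange(H,(100,120,40),(125,255,255)); print(rect(b,.012,T=T,mn=150)[:5])
full(.61,.247,.10,28.3)
full(.61,.247,.0,28.3)
E
```

```text
[(0.4956, 0.1289, 6.8, 121, 34), (0.4913, 0.3268, -87.7, 36, 16), (0.6151, 0.2387, -61.3, 27, 21)]
at [0.4857 0.32   0.1621] yaw 1.6 shift [0.0645 0.1208 0.0768] turn [-0.466  0.001 -0.023]
at [0.4857 0.32   0.1621] yaw 1.6 shift [0.1644 0.1186 0.0772] turn [-0.466  0.001 -0.023]
```

Emit:
{"fn": "jog_arm", "kwargs": {"rows": [[0,0.025,0.015,-0.1,0,-0.01,50],[0,0.06,0.04,-0.22,0,-0.02,50],[0.01,0.095,0.062,-0.35,0,-0.023,50],[0.04,0.12,0.077,-0.46,0.001,-0.023,50],[0.08,0.119,0.077,-0.466,0.001,-0.023,50],[0.12,0.119,0.077,-0.466,0.001,-0.023,50],[0.15,0.119,0.077,-0.466,0.001,-0.023,50],[0.162,0.119,0.077,-0.466,0.001,-0.023,50],[0.162,0.119,0.077,-0.466,0.001,-0.023,50],[0.162,0.119,0.077,-0.466,0.001,-0.023,0],[0.162,0.119,0.077,-0.466,0.001,-0.023,0],[0.162,0.119,0.077,-0.466,0.001,-0.023,0],[0.162,0.119,0.077,-0.466,0.001,-0.023,0],[0.162,0.119,0.077,-0.466,0.001,-0.023,0],[0.12,0.119,0.077,-0.466,0.001,-0.023,0],[0.07,0.119,0.077,-0.466,0.001,-0.023,0],[0.02,0.119,0.077,-0.466,0.001,-0.023,0],[0,0.119,0.077,-0.466,0.001,-0.023,0],[0,0.119,0.077,-0.466,0.001,-0.023,0]], "force": 40}}

```text
time: 25.2
tool_pos: [0.61, 0.2476, 0.1704]
tcp_rot: [0.843, 1.397, -0.831]
wrist_force: [-0.1, -0.5, -0.0]
width: 0.222
```

Run:
```python
from h import *
print(monitor.read_state()["width"]); full(.4265,.3195,.03,1.6)
```

```text
0.2224655376242209
at [0.61   0.2476 0.1704] yaw 28.3 shift [ 0.139  -0.1288 -0.1505] turn [ 0.467 -0.001 -0.01 ]
```

Emit:
{"fn": "jog_arm", "kwargs": {"rows": [[0,-0.025,-0.03,0.1,0,0,0],[0,-0.055,-0.06,0.22,0,0,0],[0,-0.085,-0.1,0.34,0,0,0],[0,-0.115,-0.13,0.45,0,-0.01,0],[0,-0.128,-0.15,0.467,0,-0.01,0],[0.01,-0.129,-0.1505,0.467,0,-0.01,0],[0.05,-0.129,-0.1505,0.467,0,-0.01,0],[0.1,-0.129,-0.1505,0.467,0,-0.01,0],[0.13,-0.129,-0.1505,0.467,0,-0.01,0],[0.139,-0.129,-0.1505,0.467,0,-0.01,0],[0.139,-0.129,-0.1505,0.467,0,-0.01,0],[0.139,-0.129,-0.1505,0.467,0,-0.01,45],[0.139,-0.129,-0.1505,0.467,0,-0.01,45],[0.139,-0.129,-0.1505,0.467,0,-0.01,45],[0.1,-0.129,-0.1505,0.467,0,-0.01,45],[0.05,-0.129,-0.1505,0.467,0,-0.01,45],[0,-0.129,-0.1505,0.467,0,-0.01,45],[-0.02,-0.129,-0.1505,0.467,0,-0.01,45],[-0.02,-0.129,-0.1505,0.467,0,-0.01,45]]}}

```text
time: 27.1
tool_pos: [0.428, 0.321, 0.1957]
tcp_rot: [1.199, 1.221, -1.178]
wrist_force: [-0.6, 0.3, 0.1]
width: 0.449
```

Run:
```python
from h import *
im,T=snap("wrist","o.png"); H=hsv(im)
b=cv2.inRange(H,(100,120,40),(125,255,255)); print(rect(b,.012,T=T,mn=150)[:6])
side,_=snap("side"); 
o=np.zeros((480,800,3),np.uint8); o[:360,:480]=cv2.resize(im,(480,360)); o[:320,480:]=cv2.resize(side[150:390,190:430],(320,320)); cv2.imwrite("pics/o2.png",o)
full(.456,.3655,.2,91.6)
```

```text
[(0.4628, 0.1046, -83.1, 73, 65), (0.491, 0.3275, -87.1, 37, 17), (0.428, 0.3079, 86.5, 26, 18)]
at [0.4252 0.3191 0.1902] yaw 1.6 shift [-0.0096  0.0321 -0.0456] turn [-1.571 -0.    -0.004]
```

View pics/o2.png

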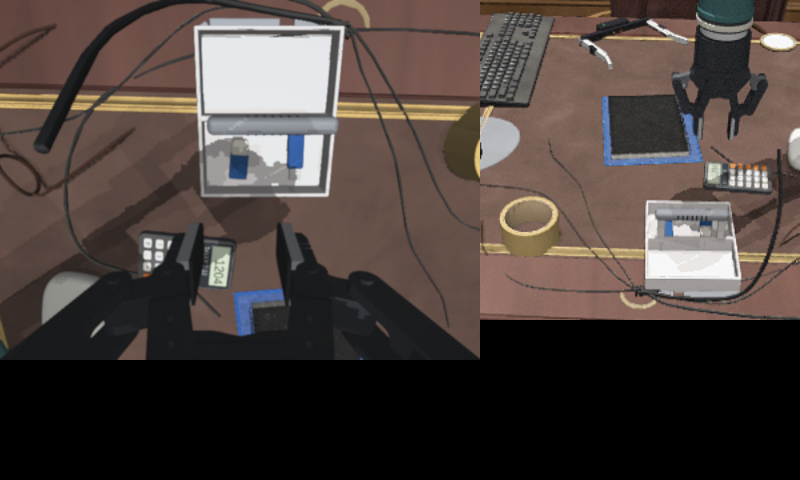

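Emit:
{"fn": "jog_arm", "kwargs": {"rows": [[-0.02,0.005,0.03,-0.03,0,0,45],[-0.04,0.01,0.07,-0.08,0,0,45],[-0.06,0.02,0.115,-0.14,0,0,45],[-0.06,0.03,0.16,-0.2,0,0,45],[-0.06,0.035,0.205,-0.26,0,0,45],[-0.06,0.04,0.25,-0.32,0,0,45],[-0.06,0.05,0.295,-0.38,0,0,45],[-0.06,0.055,0.34,-0.44,0,0,45],[-0.06,0.06,0.385,-0.5,0,0,45],[-0.06,0.07,0.43,-0.55,0,0,45],[-0.06,0.075,0.475,-0.6,0,0,45],[-0.06,0.085,0.52,-0.645,0,0,45],[-0.06,0.09,0.56,-0.645,0,0,45],[-0.06,0.098,0.595,-0.645,0,0,45],[-0.06,0.098,0.607,-0.645,0,0,45],[-0.06,0.098,0.607,-0.645,0,0,45],[-0.06,0.098,0.607,-0.645,0,0,45]]}}

```text
time: 28.9
tool_pos: [0.5389, -0.2839, 0.2473]
tcp_rot: [0.705, 1.457, -0.698]
wrist_force: [-0.1, -0.8, 0.1]
width: 0.447
```

Run:
```python
from h import *
im,T=snap("wrist","p.png"); full(.54,-.285,.25,38.6)
g=np.array([.588,-.344]); a=np.radians(-51.4); 
def D(x,y,z): return [g[0]+x*np.cos(a)-y*np.sin(a),g[1]+x*np.sin(a)+y*np.cos(a),z]
# rectified top view in dock frame at lip-top height
xs=np.arange(.09,-.11,-.0005); ys=np.arange(.13,-.13,-.0005); Y,X=np.meshgrid(ys,xs)
W=np.array([D(x,y,.0145) for x,y in zip(X.ravel(),Y.ravel())]); m=proj("wrist",W,T).reshape(*X.shape,2).astype(np.float32)
t=cv2.remap(im,m[...,0],m[...,1],cv2.INTER_LINEAR); cv2.imwrite("pics/p2.png",cv2.resize(t,None,fx=1.4,fy=1.4)); print(t.shape)
H=hsv(t); w=cv2.inRange(H,(0,0,150),(179,60,255))
for x in(-.07,-.06,-.05,-.04,-.03,-.02,-.01,0,.01,.02,.03,.04,.05,.06):
    r=w[int((.09-x)/.0005)]; k=np.flatnonzero(r); l=k[k<260]; q=k[k>=260]
    print(x,*( (round(.13-l.max()*.0005,4),round(.13-l.min()*.0005,4)) if len(l) else ()),'|',*((round(.13-q.min()*.0005,4),round(.13-q.max()*.0005,4)) if len(q) else ()))
```

```text
at [ 0.5391 -0.2836  0.2478] yaw 38.6 shift [-0.0022 -0.0002  0.0017] turn [-0.    -0.003 -0.003]
(400, 520, 3)
-0.07 0.105 0.1155 | -0.1075 -0.123
-0.06 0.1015 0.113 | -0.104 -0.129
-0.05 0.0975 0.109 | -0.101 -0.1265
-0.04 0.094 0.1055 | -0.101 -0.1145
-0.03 0.0925 0.103 | -0.1005 -0.112
-0.02 0.0855 0.1035 | -0.095 -0.112
-0.01 0.0855 0.103 | -0.0945 -0.112
0 0.085 0.103 | -0.094 -0.1125
0.01 0.085 0.0965 | -0.032 -0.1065
0.02 0.085 0.0965 | -0.0185 -0.1065
0.03 0.0565 0.1055 | -0.007 -0.107
0.04 0.0005 0.1025 | -0.0005 -0.113
0.05 0.0005 0.1025 | 0.0 -0.113
0.06 0.012 0.102 | -0.0965 -0.1135
```

View pics/p2.png

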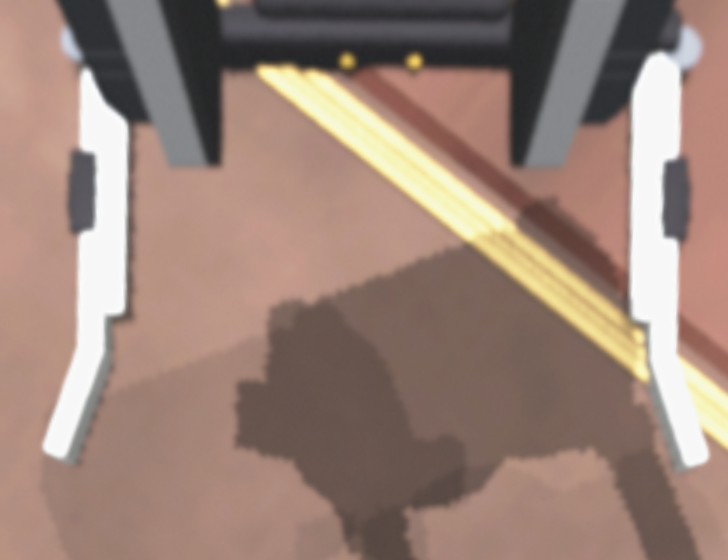

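Emit:
{"fn": "jog_arm", "kwargs": {"rows": [[0,0.015,-0.025,-0.05,0,0,60],[0,0.04,-0.065,-0.12,0,0,60],[0,0.065,-0.105,-0.2,0,0,60],[0,0.09,-0.145,-0.28,0,0,60],[0,0.115,-0.185,-0.36,0,0,60],[0,0.14,-0.225,-0.44,0,0,60],[0,0.165,-0.265,-0.52,0,0,60],[0,0.19,-0.305,-0.6,0,0,60],[0,0.215,-0.345,-0.68,0,0,60],[0,0.24,-0.385,-0.76,0,0,60],[0,0.265,-0.425,-0.84,0,0,60],[0,0.29,-0.465,-0.9,0,0,60],[0.02,0.315,-0.51,-0.927,0,0,60],[0.04,0.335,-0.545,-0.927,0,0,60],[0.06,0.34,-0.56,-0.927,0,0,60],[0.08,0.34,-0.56,-0.927,0,0,60],[0.08,0.34,-0.56,-0.927,0,0,60]]}}

```text
time: 30.65
tool_pos: [0.4515, 0.3665, 0.167]
tcp_rot: [-0.026, 1.576, 0.026]
wrist_force: [-0.9, -0.3, -0.1]
width: 0.597
```

Run:
```python
from h import *
T=np.eye(4); T[:3,:3]=pose()[:3,:3]; 
a=np.radians(1.6); T[:3,:3]=np.column_stack([[0,0,-1],[np.cos(a),np.sin(a),0],[np.sin(a),-np.cos(a),0]]); T[:3,3]=[.4257,.3194,.191]
h=P2("wrist",[(277,167),(451,167)],.080,T); print("handle",h.round(4),h.mean(0).round(4),np.degrees(np.arctan2(*(h[1]-h[0])[::-1])))
im,T=snap("wrist","q.png")
# handle (grey) seen from behind: columns of grey bar; wall tops bright
full(.4555,.366,.061,91.7)
b=cv2.inRange(hsv(im),(100,120,40),(125,255,255)); print(rect(b,.012,T=T,mn=100)[:4])
```

```text
handle [[0.3981 0.3621]
 [0.508  0.3653]] [0.453  0.3637] 1.6628008780619368
at [0.453  0.3666 0.169 ] yaw 91.8 shift [ 0.108  -0.0009  0.0029] turn [ 0.002 -0.003 -0.002]
[(0.5221, 0.1397, -12.1, 189, 65), (0.4906, 0.3279, -86.5, 38, 17), (0.4282, 0.3087, 87.8, 27, 20)]
```

Emit:
{"fn": "jog_arm", "kwargs": {"rows": [[0.03,-0.0015,0.002,0.002,-0.003,-0.002,60],[0.07,-0.0015,0.002,0.002,-0.003,-0.002,60],[0.1,-0.0015,0.002,0.002,-0.003,-0.002,60],[0.107,-0.0015,0.002,0.002,-0.003,-0.002,60],[0.107,-0.0015,0.002,0.002,-0.003,-0.002,60],[0.107,-0.0015,0.002,0.002,-0.003,-0.002,40],[0.107,-0.0015,0.002,0.002,-0.003,-0.002,28],[0.107,-0.0015,0.002,0.002,-0.003,-0.002,22],[0.107,-0.0015,0.002,0.002,-0.003,-0.002,0],[0.107,-0.0015,0.002,0.002,-0.003,-0.002,0],[0.107,-0.0015,0.002,0.002,-0.003,-0.002,0],[0.107,-0.0015,0.002,0.002,-0.003,-0.002,0]], "force": 100}}

```text
time: 31.9
tool_pos: [0.4559, 0.3661, 0.0642]
tcp_rot: [-0.022, 1.568, 0.025]
wrist_force: [-0.3, -1.4, 5.9]
width: 0.167
```

Run:
```python
from h import *
full(.454,.365,.1,91.7)
st=monitor.read_state(); print(st["width"],st["wrist_force"].round(2),st["torque"].round(3))
import workcell
print(nbpad.__name__)
im,T=snap("wrist"); b=cv2.inRange(hsv(im),(100,120,40),(125,255,255)); print(rect(b,.012,T=T,mn=100)[:4])
```

```text
at [0.4559 0.3661 0.0642] yaw 91.7 shift [-0.0358 -0.001  -0.0019] turn [ 0.     0.003 -0.002]
0.1667810808991334 [-0.32 -1.4   5.9 ] [-0.2    0.152 -0.048]
nbpad
[(0.4285, 0.3091, 86.4, 28, 22), (0.4911, 0.3244, -88.3, 30, 19)]
```

Emit:
{"fn": "jog_arm", "kwargs": {"rows": [[-0.003,0,0,0,0,0,0],[-0.006,0,0,0,0,0,0],[-0.012,0,0,0,0,0,0],[-0.02,0,0,0,0,0,0],[-0.028,0,0,0,0,0,0],[-0.034,0,0,0,0,0,0],[-0.036,0,0,0,0,0,0],[-0.036,0,0,0,0,0,0]], "force": 120}}

```text
time: 32.75
tool_pos: [0.4562, 0.3663, 0.1008]
tcp_rot: [-0.022, 1.567, 0.025]
wrist_force: [0.6, -0.0, -3.6]
width: 0.163
```

Run:
```python
from h import *
full(.454,.365,.135,91.7)
st=monitor.read_state(); print(st["width"],st["wrist_force"].round(2),st["torque"].round(3))
im,T=snap("wrist","r.png"); b=cv2.inRange(hsv(im),(100,120,40),(125,255,255)); print(rect(b,.012+T[2,3]-.0642,T=T,mn=100)[:4])
S,_=snap("side","r_side.png")
```

```text
at [0.4562 0.3663 0.1008] yaw 91.7 shift [-0.0342 -0.0012 -0.0021] turn [ 0.     0.003 -0.002]
0.16292530299497957 [ 0.63 -0.04 -3.56] [ 0.041 -0.     0.015]
[(0.4288, 0.3093, 87.5, 28, 22), (0.4913, 0.325, -88.3, 31, 19), (0.542, 0.1879, -12.8, 48, 15)]
```

Emit:
{"fn": "jog_arm", "kwargs": {"rows": [[-0.01,0,0,0,0.003,-0.002,0],[-0.022,0,0,0,0.003,-0.002,0],[-0.032,-0.005,0.002,0.01,0.003,-0.002,0],[-0.035,-0.015,0.004,0.03,0.003,-0.002,0],[-0.035,-0.03,0.007,0.06,0.003,-0.002,0],[-0.035,-0.05,0.011,0.09,0.003,-0.002,0],[-0.035,-0.073,0.015,0.12,0.003,-0.002,0],[-0.035,-0.097,0.02,0.16,0.003,-0.002,0],[-0.035,-0.121,0.025,0.2,0.003,-0.002,0],[-0.035,-0.145,0.03,0.24,0.003,-0.002,0],[-0.035,-0.169,0.034,0.28,0.003,-0.002,0],[-0.035,-0.193,0.038,0.32,0.003,-0.002,0],[-0.035,-0.217,0.041,0.36,0.003,-0.002,0],[-0.035,-0.24,0.043,0.4,0.003,-0.002,0],[-0.035,-0.26,0.044,0.43,0.003,-0.002,0],[-0.035,-0.277,0.045,0.45,0.003,-0.002,0],[-0.035,-0.29,0.045,0.465,0.003,-0.002,0],[-0.035,-0.297,0.045,0.47,0.003,-0.002,0],[-0.035,-0.3,0.045,0.47,0.003,-0.002,0],[-0.035,-0.3,0.045,0.47,0.003,-0.002,0]]}}

```text
time: 34.85
tool_pos: [0.5094, 0.0672, 0.1346]
tcp_rot: [0.346, 1.544, -0.345]
wrist_force: [0.3, -0.5, -2.9]
width: 0.161
```

Run:
```python
from h import *
full(.4877,-.2247,.135,38.4)
st=monitor.read_state(); print(st["width"],st["wrist_force"].round(2),st["torque"].round(3))
```

```text
at [0.5094 0.0672 0.1346] yaw 64.8 shift [-0.0005 -0.2733  0.1048] turn [ 0.46  -0.001  0.001]
0.1609371039690837 [ 0.26 -0.47 -2.94] [ 0.081  0.003 -0.056]
```

Emit:
{"fn": "jog_arm", "kwargs": {"rows": [[0,-0.005,0.002,0.01,0,0,0],[0,-0.014,0.005,0.03,0,0,0],[0,-0.028,0.01,0.06,0,0,0],[0,-0.046,0.017,0.09,0,0,0],[0,-0.067,0.025,0.12,0,0,0],[0,-0.09,0.034,0.155,0,0,0],[0,-0.113,0.043,0.19,0,0,0],[0,-0.136,0.052,0.225,0,0,0],[0,-0.159,0.061,0.26,0,0,0],[0,-0.182,0.07,0.295,0,0,0],[0,-0.204,0.078,0.33,0,0,0],[0,-0.224,0.086,0.365,0,0,0],[0,-0.241,0.092,0.395,0,0,0],[0,-0.255,0.098,0.42,0,0,0],[0,-0.265,0.102,0.44,0,0,0],[0,-0.271,0.104,0.455,0,0,0],[0,-0.273,0.105,0.46,0,0,0],[0,-0.273,0.105,0.46,0,0,0],[0,-0.273,0.105,0.46,0,0,0]]}}

```text
time: 36.75
tool_pos: [0.488, -0.2239, 0.1344]
tcp_rot: [0.703, 1.456, -0.702]
wrist_force: [1.3, -0.5, -2.7]
width: 0.159
```

Run:
```python
from h import *
full(.4877,-.2247,.0642,38.4)
st=monitor.read_state(); print(st["width"],st["wrist_force"].round(2),st["torque"].round(3))
im,T=snap("wrist","s.png")
# caddy flange/walls seen vs dock: save for one look
cv2.imwrite("pics/s_side.png",snap("side")[0])
```

```text
at [ 0.488  -0.2239  0.1344] yaw 38.4 shift [ 0.0702 -0.0007  0.0005] turn [ 0.001 -0.001  0.001]
0.15890469200799942 [ 1.26 -0.47 -2.66] [-0.032  0.012 -0.021]
```

View pics/s.png

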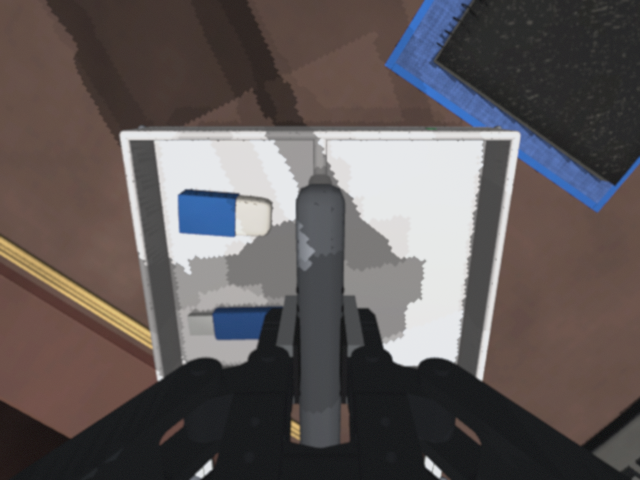

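Emit:
{"fn": "jog_arm", "kwargs": {"rows": [[0.008,0,0,0,0,0,0],[0.02,0,0,0,0,0,0],[0.034,0,0,0,0,0,0],[0.048,0,0,0,0,0,0],[0.058,0,0,0,0,0,0],[0.064,0,0,0,0,0,0],[0.067,0,0,0,0,0,0],[0.068,0,0,0,0,0,0],[0.068,0,0,0,0,0,0]]}}

```text
time: 37.75
tool_pos: [0.4883, -0.2241, 0.0668]
tcp_rot: [0.702, 1.455, -0.702]
wrist_force: [0.0, -0.1, -3.0]
width: 0.163
```

Emit:
{"fn": "jog_arm", "kwargs": {"rows": [[0.001,0,0,0,0,0,0],[0.0015,0,0,0,0,0,0],[0.002,0,0,0,0,0,0],[0.002,0,0,0,0,0,0]]}}

```text
time: 38.15
tool_pos: [0.4884, -0.2241, 0.0649]
tcp_rot: [0.702, 1.455, -0.702]
wrist_force: [-0.2, 0.1, -3.5]
width: 0.162
```

Emit:
{"fn": "jog_arm", "kwargs": {"rows": [[0.001,0,0,0,0,0,0],[0.0015,0,0,0,0,0,0],[0.0015,0,0,0,0,0,0],[0.0015,0,0,0,0,0,0]]}}

```text
time: 38.55
tool_pos: [0.4885, -0.2241, 0.0642]
tcp_rot: [0.702, 1.455, -0.702]
wrist_force: [-3.0, 1.5, 6.4]
width: 0.159
```

Emit:
{"fn": "jog_arm", "kwargs": {"rows": [[0,0,0.005,0,0,0,0],[0,-0.0005,0.012,0,0,0,0],[0,-0.001,0.02,0,0,0,0],[0,-0.001,0.028,0,0,0,0],[0,-0.001,0.036,0,0,0,0],[0,-0.001,0.044,0,0,0,0],[0,-0.001,0.05,0,0,0,0],[0,-0.001,0.055,0,0,0,0]], "force": 70}}

```text
time: 39.35
tool_pos: [0.5223, -0.2683, 0.0642]
tcp_rot: [0.702, 1.455, -0.702]
wrist_force: [-2.1, 2.9, 3.7]
width: 0.157
```

```bash
cat >> h.py <<'E'
def dk():
    T=pose(); a=np.radians(-51.6); d=T[:2,3]-[.583,-.345]; Q=np.array([[np.cos(a),np.sin(a)],[-np.sin(a),np.cos(a)]])
    st=monitor.read_state(); f=st["wrist_force"]; print("dock x,y",(Q@d).round(4),"z",T[2,3].round(4),"yaw",(yaw(T)-90).round(2),"F dock",(Q@f[:2]).round(1),f[2].round(1),"M",st["torque"].round(2),"w",round(float(st["width"]),3),"t",st["time"])
E
python3 - <<'E'
from h import *
dk()
im,T=snap("wrist","t.png")
# lip inner edges near caddy sides: white rails visible?
H=hsv(im); w=cv2.inRange(H,(0,0,170),(179,50,255)); print([ (cv2.boundingRect(c)) for c in cv2.findContours(w,0,2)[0] if cv2.contourArea(c)>150])
full(.5,-.2,.06,38.4)
E
```

```text
dock x,y [-0.0978  0.    ] z 0.0642 yaw -51.55 F dock [-3.6  0.2] 3.7 M [0.33 0.24 0.02] w 0.157 t 39.35
[(491, 317, 47, 76), (103, 313, 46, 80), (181, 282, 86, 81), (122, 134, 24, 124), (320, 131, 200, 249), (140, 131, 160, 142)]
at [ 0.5229 -0.2691  0.0643] yaw 38.4 shift [ 0.0042  0.025  -0.0684] turn [0.001 0.001 0.   ]
```

Emit:
{"fn": "jog_arm", "kwargs": {"rows": [[0,0,0.005,0,0,0,0],[0,0,0.011,0,0,0,0],[0,0,0.017,0,0,0,0],[0,0,0.023,0,0,0,0],[0,0,0.029,0,0,0,0],[0,0,0.034,0,0,0,0],[0,0,0.038,0,0,0,0]]}}

```text
time: 40.1
tool_pos: [0.5469, -0.2992, 0.0642]
tcp_rot: [0.702, 1.453, -0.703]
wrist_force: [-1.5, 2.4, 3.1]
width: 0.158
```

Run:
```python
from h import *
dk()
```

```text
dock x,y [-0.0583  0.0001] z 0.0642 yaw -51.56 F dock [-2.8  0.3] 3.1 M [ 0.31  0.2  -0.02] w 0.158 t 40.1
```

Emit:
{"fn": "jog_arm", "kwargs": {"rows": [[0,0,0.005,0,0,0,0],[0,0,0.01,0,0,0,0],[0,0,0.015,0,0,0,0],[0,0,0.02,0,0,0,0],[0,0,0.025,0,0,0,0],[0,0,0.03,0,0,0,0],[0,0,0.033,0,0,0,0]]}}

```text
time: 40.8
tool_pos: [0.5674, -0.3252, 0.0643]
tcp_rot: [0.702, 1.454, -0.703]
wrist_force: [-4.5, 4.0, 4.4]
width: 0.161
```

Run:
```python
from h import *
dk()
```

```text
dock x,y [-0.0252  0.0001] z 0.0643 yaw -51.56 F dock [-5.9 -1.1] 4.4 M [ 0.55  0.48 -0.03] w 0.161 t 40.8
```

Emit:
{"fn": "jog_arm", "kwargs": {"rows": [[0,0,0.005,0,0,0,0],[0,0,0.01,0,0,0,0],[0,0,0.015,0,0,0,0],[0,0,0.019,0,0,0,0],[0,0,0.021,0,0,0,0]]}}

```text
time: 41.3
tool_pos: [0.5807, -0.342, 0.0643]
tcp_rot: [0.702, 1.454, -0.703]
wrist_force: [-2.8, 3.9, 3.9]
width: 0.16
```

Run:
```python
from h import *
dk()
```

```text
dock x,y [-0.0037  0.0001] z 0.0643 yaw -51.57 F dock [-4.8  0.2] 3.9 M [0.5  0.47 0.  ] w 0.16 t 41.3
```

Emit:
{"fn": "jog_arm", "kwargs": {"rows": [[0,0,0.001,0,0,0,0],[0,0,0.002,0,0,0,0],[0,0,0.002,0,0,0,0]]}}

```text
time: 41.6
tool_pos: [0.5823, -0.344, 0.0643]
tcp_rot: [0.701, 1.453, -0.703]
wrist_force: [-2.7, 1.6, 1.8]
width: 0.16
```

Run:
```python
from h import *
dk()
```

```text
dock x,y [-0.0012  0.    ] z 0.0643 yaw -51.56 F dock [-2.9 -1.1] 1.8 M [0.22 0.25 0.01] w 0.16 t 41.6
```

Emit:
{"fn": "jog_arm", "kwargs": {"rows": [[0,0,0.001,0,0,0,0],[0,0,0.0015,0,0,0,0],[0,0,0.0015,0,0,0,0]]}}

```text
time: 41.9
tool_pos: [0.5833, -0.3455, 0.0643]
tcp_rot: [0.701, 1.452, -0.703]
wrist_force: [-2.2, 0.8, 2.2]
width: 0.161
```

Run:
```python
from h import *
dk()
```

```text
dock x,y [ 0.0006 -0.0001] z 0.0643 yaw -51.56 F dock [-2.  -1.2] 2.2 M [ 0.14  0.2  -0.01] w 0.161 t 41.9
```

Emit:
{"fn": "jog_arm", "kwargs": {"rows": [[0,0,0.001,0,0,0,0],[0,0,0.0015,0,0,0,0],[0,0,0.0015,0,0,0,0]]}}

```text
time: 42.2
tool_pos: [0.5843, -0.3469, 0.0642]
tcp_rot: [0.701, 1.452, -0.703]
wrist_force: [-1.3, 1.6, 2.7]
width: 0.158
```

Run:
```python
from h import *
dk()
```

```text
dock x,y [ 0.0023 -0.0001] z 0.0642 yaw -51.57 F dock [-2.1  0. ] 2.7 M [0.17 0.26 0.01] w 0.158 t 42.2
```

Emit:
{"fn": "jog_arm", "kwargs": {"rows": [[0,0,0.001,0,0,0,0],[0,0,0.0015,0,0,0,0],[0,0,0.0015,0,0,0,0]]}}

```text
time: 42.5
tool_pos: [0.5854, -0.3481, 0.0643]
tcp_rot: [0.701, 1.452, -0.703]
wrist_force: [-2.7, 2.2, 2.4]
width: 0.163
```

Run:
```python
from h import *
dk()
```

```text
dock x,y [ 0.0039 -0.0001] z 0.0643 yaw -51.57 F dock [-3.4 -0.8] 2.4 M [ 0.27  0.25 -0.03] w 0.163 t 42.5
```

Emit:
{"fn": "jog_arm", "kwargs": {"rows": [[0,0,0.001,0,0,0,0],[0,0,0.0015,0,0,0,0],[0,0,0.0015,0,0,0,0]]}}

```text
time: 42.8
tool_pos: [0.5858, -0.3484, 0.0642]
tcp_rot: [0.703, 1.454, -0.703]
wrist_force: [-3.6, 5.1, 4.3]
width: 0.158
```

Run:
```python
from h import *
dk()
```

```text
dock x,y [0.0044 0.0001] z 0.0642 yaw -51.6 F dock [-6.2  0.3] 4.3 M [ 0.72  0.54 -0.1 ] w 0.158 t 42.8
```

Emit:
{"fn": "jog_arm", "kwargs": {"rows": [[0,0,0.001,0,0,0,0],[0,0,0.002,0,0,0,0],[0,0,0.002,0,0,0,0]]}}

```text
time: 43.1
tool_pos: [0.5862, -0.3485, 0.0644]
tcp_rot: [0.705, 1.457, -0.703]
wrist_force: [-5.4, 5.8, 6.6]
width: 0.161
```

Run:
```python
from h import *
dk()
im,_=snap("side","u.png")
sc,_=snap("scene","u2.png")
```

```text
dock x,y [0.0047 0.0003] z 0.0644 yaw -51.64 F dock [-7.9 -0.6] 6.6 M [ 0.91  0.76 -0.29] w 0.161 t 43.1
```

Emit:
{"fn": "jog_arm", "kwargs": {"rows": [[0,0,-0.0005,0,0,0,0],[0,0,-0.0012,0,0,0,0],[0,0,-0.0012,0,0,0,0]]}}

```text
time: 43.5
tool_pos: [0.5859, -0.3481, 0.0642]
tcp_rot: [0.704, 1.455, -0.703]
wrist_force: [0.0, -1.2, -1.5]
width: 0.163
```

Run:
```python
from h import *
dk()
```

```text
dock x,y [0.0042 0.0003] z 0.0642 yaw -51.62 F dock [ 0.9 -0.7] -1.5 M [-0.21 -0.12 -0.04] w 0.163 t 43.5
```

Emit:
{"fn": "jog_arm", "kwargs": {"rows": [[0,0,-0.001,0,0,0,0],[0,0,-0.0015,0,0,0,0],[0,0,-0.0015,0,0,0,0]]}}

```text
time: 43.8
tool_pos: [0.5853, -0.3473, 0.0643]
tcp_rot: [0.704, 1.454, -0.703]
wrist_force: [2.2, -1.8, -1.5]
width: 0.16
```

Run:
```python
from h import *
dk()
```

```text
dock x,y [0.0032 0.0003] z 0.0643 yaw -51.64 F dock [2.8 0.6] -1.5 M [-0.3  -0.26 -0.17] w 0.16 t 43.8
```

Emit:
{"fn": "jog_arm", "kwargs": {"rows": [[0,0,0.0003,0,0,0,0],[0,0,0.0003,0,0,0,25],[0,0,0.0003,0,0,0,40],[0,0,0.0003,0,0,0,50],[0,0,0.0003,0,0,0,50],[-0.01,0,0.0003,0,0,0,50],[-0.04,0,0,0,0,0,50],[-0.09,0,0,0,0,0,50],[-0.14,0,-0.02,0,0,0,50],[-0.18,0,-0.06,0,0,0,50],[-0.2,0,-0.08,0,0,0,50],[-0.2,0,-0.08,0,0,0,50],[-0.2,0,-0.08,0,0,0,50]]}}

```text
time: 45.1
tool_pos: [0.5361, -0.2848, 0.2663]
tcp_rot: [0.703, 1.45, -0.703]
wrist_force: [-0.4, -0.2, -0.6]
width: 0.499
```

Run:
```python
from h import *
dk(); im,T=snap("wrist","v.png"); full(.583,-.345,.2,38.4)
a=np.radians(-51.6); g=np.array([.583,-.345])
def D(x,y,z): return [g[0]+x*np.cos(a)-y*np.sin(a),g[1]+x*np.sin(a)+y*np.cos(a),z]
# rectify at flange/lip height; look for features by brightness profiles
def rec(z):
    xs=np.arange(.09,-.11,-.0005); ys=np.arange(.13,-.13,-.0005); Y,X=np.meshgrid(ys,xs)
    W=np.array([D(x,y,z) for x,y in zip(X.ravel(),Y.ravel())]); m=proj("wrist",W,T).reshape(*X.shape,2).astype(np.float32)
    return cv2.remap(im,m[...,0],m[...,1],cv2.INTER_LINEAR)
t=rec(.034); g1=cv2.cvtColor(t,cv2.COLOR_BGR2GRAY).astype(int)
# rear wall top along y=+-.05 : large gradient rows near x=-.07 (desk dark -> wall bright)
for y in(.06,.04,-.03,-.06):
    col=cv2.GaussianBlur(t,(9,3),0)[:,int((.13-y)/.0005)].max(1).astype(int); d=np.diff(col); k=[(round(.09-i*.0005,4),int(d[i])) for i in np.argsort(-abs(d))[:6]]; print(y,sorted(k))
# side walls top at rows x
for x in(-.05,-.02):
    row=t[int((.09-x)/.0005)].max(1).astype(int); d=np.diff(cv2.GaussianBlur(row.astype(np.float32).reshape(1,-1),(5,1),0).ravel()); print(x,sorted([(round(.13-i*.0005,4),int(d[i])) for i in np.argsort(-abs(d))[:10]]))
H=hsv(im); b=cv2.inRange(H,(100,120,40),(125,255,255)); print(rect(b,.015,T=T,mn=100)[:4])
```

```text
dock x,y [-0.0763  0.0007] z 0.2663 yaw -51.61 F dock [-0.1 -0.5] -0.6 M [-0.03  0.01  0.03] w 0.499 t 45.1
at [ 0.5356 -0.2848  0.2644] yaw 38.4 shift [ 0.0644 -0.0003  0.0766] turn [-0.  0. -0.]
0.06 [(np.float64(-0.068), -27), (np.float64(-0.0675), -26), (np.float64(0.0345), 20), (np.float64(0.035), 25), (np.float64(0.0355), 27), (np.float64(0.036), 25)]
0.04 [(np.float64(0.0535), 25), (np.float64(0.0715), 26), (np.float64(0.072), 30), (np.float64(0.0725), 32), (np.float64(0.073), 30), (np.float64(0.0735), 24)]
-0.03 [(np.float64(0.016), 27), (np.float64(0.0535), 25), (np.float64(0.0715), 30), (np.float64(0.072), 34), (np.float64(0.0725), 34), (np.float64(0.073), 32)]
-0.06 [(np.float64(0.0345), 25), (np.float64(0.035), 33), (np.float64(0.0355), 35), (np.float64(0.036), 35), (np.float64(0.0365), 27), (np.float64(0.037), 18)]
-0.05 [(np.float64(-0.096), 25), (np.float64(-0.0955), 27), (np.float64(0.0755), 24), (np.float64(0.076), 28), (np.float64(0.0765), 26), (np.float64(0.081), -26), (np.float64(0.0815), -29), (np.float64(0.082), -26), (np.float64(0.097), -27), (np.float64(0.0975), -26)]
-0.02 [(np.float64(-0.1015), -23), (np.float64(-0.101), -23), (np.float64(-0.087), 22), (np.float64(0.0755), 23), (np.float64(0.076), 27), (np.float64(0.0765), 26), (np.float64(0.0805), -25), (np.float64(0.081), -28), (np.float64(0.0815), -26), (np.float64(0.1015), 23)]
[(0.5759, -0.0913, 38.6, 178, 80), (0.5748, -0.3965, 38.4, 36, 17), (0.5416, -0.3469, 28.3, 25, 20)]
```

Emit:
{"fn": "jog_arm", "kwargs": {"rows": [[0.03,0,-0.02,0,0,0,0],[0.07,0,-0.034,0,0,0,0],[0.12,0,-0.034,0,0,0,0],[0.17,0,-0.034,0,0,0,0],[0.21,0,-0.034,0,0,0,0],[0.235,0,-0.034,0,0,0,0],[0.242,0,-0.034,0,0,0,0],[0.242,0,-0.034,0,0,0,0],[0.242,0,-0.025,0,0,0,0],[0.242,0,-0.016,0,0,0,0],[0.242,0,-0.009,0,0,0,0],[0.242,0,-0.007,0,0,0,0]]}}

```text
time: 46.35
tool_pos: [0.5334, -0.2811, 0.0242]
tcp_rot: [0.703, 1.449, -0.703]
wrist_force: [0.1, -0.1, -0.1]
width: -0.003
```

Run:
```python
from h import *
dk()
```

```text
dock x,y [-0.0809  0.0009] z 0.0242 yaw -51.66 F dock [0.2 0. ] -0.1 M [ 0.06  0.   -0.04] w -0.003 t 46.35
```

Emit:
{"fn": "jog_arm", "kwargs": {"rows": [[0,0,0.001,0,0,0,0],[0,0,0.002,0,0,0,0],[0,0,0.002,0,0,0,0]]}}

```text
time: 46.65
tool_pos: [0.5347, -0.2826, 0.0244]
tcp_rot: [0.703, 1.449, -0.703]
wrist_force: [-0.2, -0.2, -0.2]
width: -0.001
```

Emit:
{"fn": "jog_arm", "kwargs": {"rows": [[0,0,0.001,0,0,0,0],[0,0,0.0015,0,0,0,0],[0,0,0.0015,0,0,0,0]]}}

```text
time: 46.95
tool_pos: [0.5353, -0.2835, 0.0243]
tcp_rot: [0.703, 1.45, -0.703]
wrist_force: [-0.9, 0.4, 0.4]
width: -0.0
```

Run:
```python
from h import *
dk()
```

```text
dock x,y [-0.0779  0.0008] z 0.0243 yaw -51.66 F dock [-0.9 -0.4] 0.4 M [0.18 0.14 0.04] w -0.0 t 46.95
```

Contact is starting at about -0.0779. I'll press on in small steps.

Emit:
{"fn": "jog_arm", "kwargs": {"rows": [[0,0,0.001,0,0,0,0],[0,0,0.0015,0,0,0,0],[0,0,0.0015,0,0,0,0]]}}

```text
time: 47.25
tool_pos: [0.536, -0.2844, 0.0241]
tcp_rot: [0.704, 1.451, -0.703]
wrist_force: [-2.0, 2.2, 0.6]
width: -0.001
```

Run:
```python
from h import *
dk()
```

```text
dock x,y [-0.0767  0.0008] z 0.0241 yaw -51.65 F dock [-3.  -0.2] 0.6 M [ 0.3   0.22 -0.01] w -0.001 t 47.25
```

Emit:
{"fn": "jog_arm", "kwargs": {"rows": [[0,0,0.001,0,0,0,0],[0,0,0.002,0,0,0,0],[0,0,0.002,0,0,0,0]]}}

```text
time: 47.55
tool_pos: [0.536, -0.2845, 0.0238]
tcp_rot: [0.705, 1.455, -0.703]
wrist_force: [-5.0, 4.9, 5.0]
width: 0.002
```

Run:
```python
from h import *
dk()
```

```text
dock x,y [-0.0766  0.0007] z 0.0238 yaw -51.67 F dock [-7.  -0.9] 5.0 M [ 0.92  0.69 -0.  ] w 0.002 t 47.55
```

Emit:
{"fn": "jog_arm", "kwargs": {"rows": [[0,0,0.002,0,0,0,0],[0,0,0.004,0,0,0,0],[0,0,0.005,0,0,0,0],[0,0,0.005,0,0,0,0]]}}

```text
time: 47.95
tool_pos: [0.536, -0.2847, 0.0232]
tcp_rot: [0.709, 1.465, -0.702]
wrist_force: [-8.0, 11.7, 10.2]
width: -0.003
```

Run:
```python
from h import *
dk()
```

```text
dock x,y [-0.0765  0.0006] z 0.0232 yaw -51.7 F dock [-14.1   1. ] 10.2 M [ 1.96  1.33 -0.03] w -0.003 t 47.95
```

Emit:
{"fn": "jog_arm", "kwargs": {"rows": [[0,0,-0.006,0,0,0,0],[0,0,-0.02,0,0,0,0],[-0.04,0,-0.03,0,0,0,0],[-0.09,0,-0.03,0,0,0,0],[-0.14,0,-0.03,0,0,0,0],[-0.19,0,-0.03,0,0,0,0],[-0.23,0,-0.03,0,0,0,0],[-0.25,0,-0.03,0,0,0,0],[-0.25,0,-0.03,0,0,0,0]]}}

```text
time: 48.85
tool_pos: [0.5214, -0.2647, 0.2788]
tcp_rot: [0.707, 1.454, -0.701]
wrist_force: [0.6, 0.7, 0.5]
width: 0.003
```

Run:
```python
from h import *
full(.533,.08,.315,7)
```

```text
at [ 0.5214 -0.2647  0.2788] yaw 38.3 shift [-0.035   0.2228 -0.2634] turn [ 0.546 -0.003 -0.002]
```

Emit:
{"fn": "jog_arm", "kwargs": {"rows": [[-0.01,0.02,-0.024,0.05,0,0,60],[-0.02,0.045,-0.055,0.12,0,0,60],[-0.03,0.075,-0.09,0.2,0,0,60],[-0.035,0.105,-0.125,0.28,0,0,60],[-0.035,0.135,-0.16,0.36,0,0,60],[-0.035,0.165,-0.195,0.44,0,0,60],[-0.035,0.195,-0.23,0.52,0,0,60],[-0.035,0.215,-0.255,0.546,-0.003,-0.002,60],[-0.035,0.223,-0.263,0.546,-0.003,-0.002,60],[-0.035,0.223,-0.263,0.546,-0.003,-0.002,60],[-0.035,0.223,-0.263,0.546,-0.003,-0.002,60]]}}

```text
time: 49.95
tool_pos: [0.5331, 0.079, 0.3139]
tcp_rot: [1.117, 1.265, -1.12]
wrist_force: [0.5, -1.1, 0.4]
width: 0.597
```

Run:
```python
from h import *
nbpad("w.png"); full(.5,0,.1,7)
im=cv2.imread("pics/w.png"); H=hsv(im)
# margins of blue around notebook along pad axes, from the rectified pad-frame view at z=0 (pad) 
a=np.radians(7.0); c=np.array([.5322,.0166]); T=pose()
def rec(z,n="wrist",im=im):
    xs=np.arange(.12,-.12,-.0005); ys=np.arange(.15,-.15,-.0005); Y,X=np.meshgrid(ys,xs)
    W=np.c_[(c[0]+X*np.cos(a)-Y*np.sin(a)).ravel(),(c[1]+X*np.sin(a)+Y*np.cos(a)).ravel(),np.full(X.size,z)]
    m=proj(n,W,T).reshape(*X.shape,2).astype(np.float32); return cv2.remap(im,m[...,0],m[...,1],cv2.INTER_LINEAR)
r=rec(.013); b=cv2.inRange(hsv(r),(100,90,40),(125,255,255))
for y in(-.05,0,.05): k=np.flatnonzero(b[:,int((.15-y)/.0005)]); k=.12-k*.0005; print("x-edge of nb at y",y,"top",k[k>0].min(),"bottom",k[k<0].max())
for x in(-.04,0,.04): k=np.flatnonzero(b[int((.12-x)/.0005)]); k=.15-k*.0005; print("y-edge at x",x,k[k>0].min() if (k>0).any() else None,k[k<0].max() if (k<0).any() else None)
s=cv2.inRange(hsv(im),(100,120,60),(125,255,255)); print(rect(s,.01,mn=80)[:5])
sc,_=snap("scene","w2.png"); A=cv2.imread("pics/a_scene.png"); 
for n,(x,y,w,h) in dict(calc=(196,258,52,44),tape=(215,160,45,40)).items(): print(n,cv2.minMaxLoc(cv2.matchTemplate(sc[y-15:y+h+15,x-15:x+w+15],A[y:y+h,x:x+w],cv2.TM_CCOEFF_NORMED))[1::2])
```

```text
pad ((532.6657104492188, 16.674606323242188), (187.5919952392578, 245.4472198486328), 7.078930854797363)
nb ((536.3328857421875, 17.654678344726562), (148.3979949951172, 208.58641052246094), 6.860441207885742)
at [0.5332 0.0785 0.3142] yaw 7.0 shift [ 0.2143 -0.0423  0.0738] turn [-0.     0.001  0.001]
x-edge of nb at y -0.05 top 0.07799999999999999 bottom -0.0685
x-edge of nb at y 0 top 0.07799999999999999 bottom -0.0685
x-edge of nb at y 0.05 top 0.07799999999999999 bottom -0.069
y-edge at x -0.04 0.104 -0.10350000000000001
y-edge at x 0 0.104 -0.10350000000000001
y-edge at x 0.04 0.1035 -0.10400000000000001
[(0.533, 0.0196, -83.2, 240, 183)]
calc (0.9711742401123047, (15, 15))
tape (0.9956859946250916, (15, 15))
```

```bash
python3 -c "
from workcell import finish_job
print(finish_job())"
```

```text
the job is handed in; nothing more can be done
None
```

The desk is tidied and I handed the job in at about 50 s of the 210 s allowed.

**What I did**
- **Notebook:** I pushed it onto the pad along its edges. A first attempt to drag it from above slipped.
- **Small things:** Only two lay in the arc, a memory stick and the eraser. Both are in the caddy's right bay.
- **Caddy:** I lifted it level by the handle, set it down before the dock and slid it in. I then pushed it low on its rear wall until it stood firm.

**Last checks**
- **Notebook:** It is about 3 mm off centre across its short side, under 1 mm off lengthwise, and within 0.3° of square.
- **Docking:** The push force fell from about 5 N to 2 N where the catches should spring into the notches. The caddy did not move at 14 N, so I took that as the back stop, about 1.5 mm past home. A gentle 1 mm pull back met only light friction, so it neither confirmed nor contradicted the catches holding. The interface gave no catch reading, so the clicks are inferred from the force alone. I also had no picture views left to look at the docked caddy.
- **Contents:** Both items were in the caddy at the last camera measurement, after docking but before the final push.
- **Calculator and tape roll:** The scene camera shows both exactly where they started.

My camera estimates of the dock position disagreed by up to about 5 mm along the slide direction. I therefore relied on contact and force to judge when the caddy was home.

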